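Lock the rotary cutter away in the blade box

TASK

Lock the yellow rotary cutter away: lay it flat in the green blade box and swing the hatch fully shut. Then turn the black wing knob a quarter turn anticlockwise so that its hidden tongue grips behind the front frame edge (white mark pointing to the low front edge), and last push the red-handled bolt fully across into its keeper. Leave everything else on the bench as it is.

Things in the scene. Friction and masses are not known exactly. Their poses are not given: they have to be found in the camera images.
- blade_box: Dark green box with a sloping top, fixed to the bench: 187 deep (x) x 270 wide (y), 55 mm high in front, 154 at the back. Origin: centre of underside; x from the low front to the high back, y to the left, z up. The top slopes 28 deg (0.489 rad). Inside: x -81..+83, y -117..+117 mm, floor at z 6. A flange hides the front 19 mm of the inside, so load through x -60..+80.
- box_rim: Fixed rim of the box. Origin: middle of the hinge line, at x 83.5, z 149 mm of the box. x up the slope (to the back), y to the left along the hinge, z out of the slope, 28 deg from vertical, leaning to the front. The shut hatch's outer face is z = 0, x -2..-185, y -115..+115 mm. Front flange: edge at x -165, z -11..-16 mm. Keeper of the bolt: y -119..-134 mm.
- hatch_push (a point): Clear point on the outer face of the hatch (grey-green plate 183 x 229 x 10 mm), 125 mm from the hinge line, 80 mm left of the middle. Axes of the hatch (the rim's when shut): z out of the outer face, -x from hinge to free edge. Open, the knob's tongue juts 25 mm from its inner face; a cutter laid along y, held at about x -25 mm of the box, leaves a wide hand just room.
- hatch (a joint): Hatch hinge, rad: 0 = shut, growing as it opens, about the rim's +y axis through the rim's origin. It starts upright at 2.2 to 2.4 (2.06 = vertical, more leans back; stop 2.5), outer face to the back. Stiff hinge (0.5 N m, hatch 0.35 kg): it stays where it is left; push its outer face forward and all the way down, 3 to 8 N at 125 mm from the hinge.
- wing_grip (a point): Middle of the black wing, on the knob's axis, 26 mm above the outer face; in the rim's frame x -147, y 0, z 26 mm when shut. The wing is a bar 70 long, 13 wide, 24 mm tall (14 to 38 above the face) on a stem 13 mm thick. Frame turns with the knob: z out of the hatch, y along the wing to the end with the white mark, the side of the hidden tongue.
- wing_knob (a joint): Turn of the knob, rad, anticlockwise seen from outside. 0: wing across the box, white mark to the left. 1.571 (stop): wing straight down the slope, white mark to the low front edge, tongue behind the flange. Starts at 0 to 0.3. Light friction (0.08 N m); stays where left.
- tongue_tip (a point): Tip of the hidden cam tongue (12 x 4 mm steel) under the hatch, 33 mm from the knob's axis, 22.5 mm below the outer face; fully latched it is at x -180 mm in the rim's frame, 15 mm behind the flange edge.
- bolt_grip (a point): On the red upright handle of the bolt, 40 mm above the outer face: a round pin 14 mm dia., up to 51 mm above the face; bolt guides and rod below it are at most 24 mm high. Hatch shut, bolt at 0: x -60, y -25, z 40 mm in the rim's frame. The guides' middles are 43 mm to its left and 63 mm to its right then. Axes of the hatch.
- bolt (a joint): Travel of the bolt, m, toward the box's right side (-y of the rim): 0 = drawn back, 0.045 = fully home at its stop. Starts at 0 to 0.008. Friction about 2 N; stays where left.
- bolt_tip (a point): Tip of the steel bolt rod (13 mm dia., 158 mm long). In the rim's frame it enters the keeper at y -119 mm and is home at y -138 mm.
- rotary_cutter: Rotary cutter with yellow grip, lying flat, 167 x 55 x 22 mm, 60 g. z up. Its long axis points from the grip's end to the blade at +0.16 rad (counterclockwise) from the body's x axis. Starts on the bench in one of two places to the robot's right, about along the robot's x.
- cutter_grip (a point): Middle of the yellow grip, at (-13, -6, 8) mm of the cutter: the grip is 24 mm wide here and 16 mm thick. From here the cutter reaches 70 mm backward and 97 mm forward along its long axis. Axes as the cutter.
- edge_creaser: Edge creaser with dark wooden handle, 150 x 23 x 23 mm, lying in the other of the two places; leave it there.
- spool_4: Small tan thread spool, 35 x 40 mm high, right behind the box. Leave it.
- glue_bottle: White bottle with red cap, 54 x 130 mm high, at the left. Leave it.
- masking_roll: Tan tape roll lying flat, 77 x 19 mm, at the left. Leave it.
- needle_tin: Red flat tin, 77 x 113 x 39 mm, behind the tools at the right. Leave it.
- spool_5: Blue thread spool, 55 x 70 mm high, behind the box. Leave it.
- brass_weight: Brass weight, 51 x 68 mm high, at the back, leave it. Above it hangs the wall shelf: its front edge is 0.67 m ahead of the robot, its left end at y 0.06 m, its underside 0.50 m above the bench; keep the hand left of it behind the hatch.
Things that resemble listed ones, but are neither listed nor needed, are in the scene too. Several things look just like the rotary_cutter: the one meant starts farthest from the robot's base.

How it is judged:
By the outcome, as a careful person would: the job done as asked, in the order asked, and still so for the second after the job is handed in, with the robot touching nothing.
It also fails if it takes over 72 s, if anything falls off the work surface, if the arm or the gripper's body presses on something with over 40 N, if the wrist force passes 120 N, or if a joint passes its speed limit or range.

ROBOT

A 6-joint arm with a two-finger parallel gripper is mounted at the origin on a cart in front of the work surface, level with it; the furniture and walls round the work are solid. World frame = base frame: x ahead of the robot, y to its left, z up, the work surface at z = 0. Lengths are in mm, angles in rad, forces in N, time in s.
With the tool pointing down it reaches from about 375 to 750 mm from the base axis. Payload 9 kg.
Tool frame: the origin (TCP) lies midway between the tips of the shut fingers; the grasp point (between the pads) lies 19 mm behind it; x points along the fingers, y is the direction in which the jaws open and shut, and the axes are right-handed (so a half turn about x gives the same grasp; the last joint's range is limited). The gripper opens to 85 mm and grips with 20 to 120 N. Pads are 22 mm wide; open, the fingers measure 114 mm over their backs; the gripper's body (76 mm by 85 mm) begins 54 mm behind the grasp point. The pads swing forward as they close: fully open they stand 13 mm farther back than shut.
Start: joints at [-1.453, 0.104, 0.097, 1.564, 0, 1.353], TCP at [197.725, -566.517, 231.331] pointing down, gripper open.
Joint ranges: [-2.99, 2.99], [-0.84, 1.86], [-1.1, 1.16], [-1.84, 2.11], [-1.51, 1.56], [-3.14, 3.14]. Speed limits (rad/s): [2.22, 2.22, 2.57, 3.14, 3.14, 3.14].

INTERFACE

Orientations are given as a rotation vector (axis times angle).
In Python, from cell import manip gives the robot as it stands.
- The arm moves only by the tool play_rows, never from a script. Its argument "moves" is a list of rows, each a list of 2 entries, a list of its own where there are three numbers: the shift along the tool's x, y, z in m, then the turn, a rotation vector about the tool's x, y, z in rad. In form: [[[tx, ty, tz], [wx, wy, wz]], ...]. A call has 1 to 8 rows; each row is the pose to reach, as a shift and turn from the pose measured when the call began, along the tool's axes at that moment; what a row does not reach only later rows make up. A row lasts 1/8 s, in which the tool goes at most 62.5 mm and 10.7 degrees, less where a joint would pass 70% of its speed; a pose out of reach is approached as far as the arm can. A call with a gripper value outside its range is refused whole. "hand" is the opening, from -1 (shut) to 1 (fully open), set as the call begins (left out, the last holds). The fingers move at their own pace and stop on an object; "force" is the grip in N (left out, the last holds). Time passes only in rows, so rows that repeat a pose let the fingers close. It gives the time, the measured TCP pose, the force and the opening at its end, in the units of the state.
- manip.state(): the state, without advancing time (a new reading comes with each control period).
- manip.camera(name): name is "scene" or "side" or "wrist"; returns a dict with "image" (400x640x3 uint8, blue, green, red), "camera_matrix" (3x3 intrinsics, pixels), "distortion" ([k1, k2, p1, p2, k3] as OpenCV has them; the pictures are not rectified), "rvec" (rotation vector, rad) and "tvec" (3), from world to camera coordinates, as OpenCV has them. Camera axes: x right, y down, z forward; pixel columns grow to the right and rows downward; lengths in mm; the calibration is good to about 2 mm. A picture is of the moment at which its call begins. There is no depth.
- manip.job_done(): hands the job in, once; it reports no verdict.
The state is a dict: "time": time; "joint_positions": joint angles; "dq": joint speeds; "joint_efforts": joint torques, N m; "tcp_pos": TCP position; "orientation": TCP orientation; "ft_force": force on the tool from outside, world axes, zero at the start; "moment": the same for the moment, N m; "width": opening from 0.0 (shut) to 1.0 (fully open).
Only numpy, scipy, OpenCV 4.12 (cv2) and the standard library are available. Lean on these libraries where they do the work, as an engineer would, in place of code of your own. Each camera call takes 0.05 s, during which the arm holds its last target.

## Working session

There is one attempt and no reset: what is moved stays moved. The work goes in short steps, Python scripts to look and compute and a tool call to move; the robot and the scene stay as the last step left them, time stands still between calls to the robot, and variables do not carry over. Pictures are saved under pics/ and viewed, and the job is handed in when it is done.

Besides the shell and the picture viewer there is one more tool, called after "Call:" in YAML: its name, and indented under it one key for each argument. play_rows: Moves the arm, as the interface text tells. Its arguments: {"type":"object","properties":{"moves":{"type":"array","items":{"type":"array"}},"hand":{"type":"number"},"force":{"type":"number"}},"required":["moves"]}

```bash
ls; mkdir -p pics
python3 - <<'E'
from cell import manip
import cv2
print(manip.state())
for n in ["scene","side","wrist"]:
    c=manip.camera(n); cv2.imwrite(f"pics/a_{n}.png",c["image"])
    print(n,c["camera_matrix"],c["distortion"],c["rvec"],c["tvec"])
E
```

```text
pics
{'time': 0.0, 'joint_positions': array([-1.45271778e+00,  1.04688431e-01,  9.64485024e-02,  1.56392373e+00,
       -2.24375841e-05,  1.35309389e+00]), 'dq': array([-0.00079441, -0.00107617,  0.00026845, -0.00017726, -0.00237325,
       -0.0002616 ]), 'joint_efforts': array([-1.28880929e-03, -5.56924152e+01,  5.03655338e+01,  1.66494580e-02,
       -3.22069936e-04,  8.47099670e-06]), 'tcp_pos': array([ 197.66257692, -566.13379891,  230.51727734]), 'orientation': array([ 2.03996635,  0.34715152, -2.03987186]), 'ft_force': array([-0.1003377 , -0.42429778,  0.25890378]), 'moment': array([-0.06895602,  0.04694859, -0.0280611 ]), 'width': 1.0028460111062847}
scene [[428.62506416   0.         322.68793707]
 [  0.         428.62506416 199.15406743]
 [  0.           0.           1.        ]] [-0.07032596  0.          0.          0.          0.        ] [ 1.16792958 -2.28496101  1.00519086] [ 375.245563    370.72588378 1308.34211856]
side [[486.10447211   0.         327.29283355]
 [  0.         486.10447211 202.34451346]
 [  0.           0.           1.        ]] [-0.03946789  0.          0.          0.          0.        ] [ 2.06615909 -0.32476937  0.19195633] [-553.13653583  214.80234677 1405.95397208]
wrist [[337.59098823   0.         322.84246561]
 [  0.         337.59098823 196.08193186]
 [  0.           0.           1.        ]] [-0.04713639  0.          0.          0.          0.        ] [-2.35651844  1.67610904  0.25038379] [-599.26543954  -37.6734023   379.92980537]
```

View pics/a_scene.png

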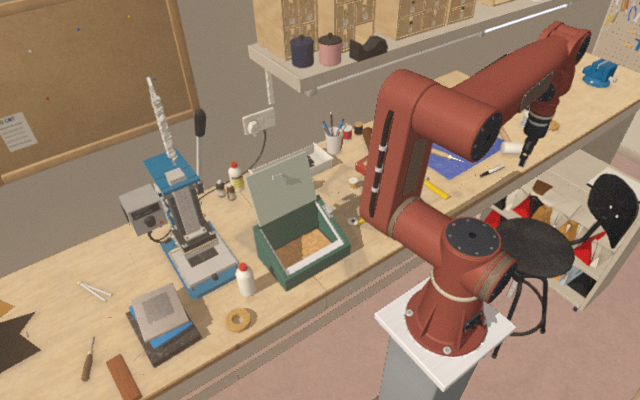

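View pics/a_side.png

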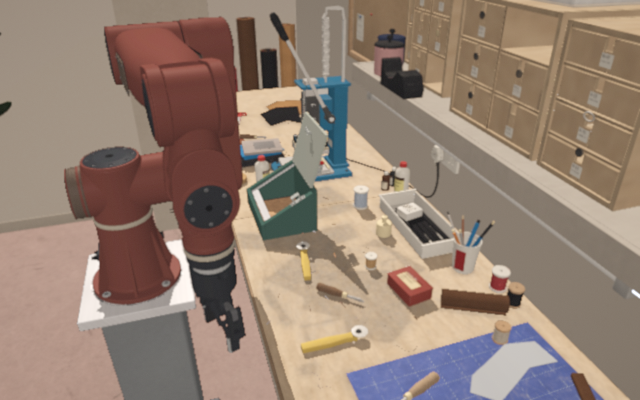

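View pics/a_wrist.png

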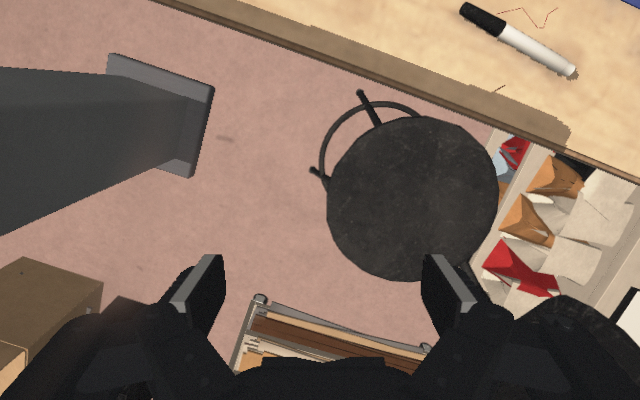

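```bash
cat > h.py <<'E'
import numpy as np, cv2
from scipy.spatial.transform import Rotation as R
from cell import manip
def ray(c,uv):
    p=cv2.undistortPoints(np.array([[uv]],float),c["camera_matrix"],np.array(c["distortion"]))[0,0]
    Rm=cv2.Rodrigues(np.array(c["rvec"]))[0]; t=np.array(c["tvec"]).ravel()
    o=-Rm.T@t; d=Rm.T@np.array([p[0],p[1],1]); return o,d/np.linalg.norm(d)
def onz(c,uv,z):
    o,d=ray(c,uv); return o+d*(z-o[2])/d[2]
def tri(c1,u1,c2,u2):
    o1,d1=ray(c1,u1);o2,d2=ray(c2,u2)
    A=np.array([d1,-d2]).T; s=np.linalg.lstsq(A,o2-o1,rcond=None)[0]
    a=o1+s[0]*d1;b=o2+s[1]*d2; return (a+b)/2,np.linalg.norm(a-b)
def proj(c,P):
    return cv2.projectPoints(np.array(P,float).reshape(-1,3),np.array(c["rvec"]),np.array(c["tvec"]),c["camera_matrix"],np.array(c["distortion"]))[0][:,0]
def crop(c,name,x0,y0,x1,y1,s):
    cv2.imwrite(name,cv2.resize(c["image"][y0:y1,x0:x1],None,fx=s,fy=s,interpolation=cv2.INTER_CUBIC))
def yellow(c,z=8,amin=30):
    hsv=cv2.cvtColor(c["image"],cv2.COLOR_BGR2HSV)
    m=cv2.inRange(hsv,(20,150,120),(33,255,255))
    cs,_=cv2.findContours(m,cv2.RETR_EXTERNAL,cv2.CHAIN_APPROX_NONE)
    for k in cs:
        if cv2.contourArea(k)<amin: continue
        pts=k[:,0].astype(float); W=np.array([onz(c,p,z)[:2] for p in pts])
        r=cv2.minAreaRect(W.astype(np.float32))
        print("px",pts.mean(0).round(1),"area",cv2.contourArea(k),"rect",np.round(r[0],1),np.round(r[1],1),"ang",round(r[2],1),"dist",np.linalg.norm(r[0]).round(0))
E
python3 - <<'E'
from h import *
a=manip.camera("side"); b=manip.camera("scene")
yellow(a);print();yellow(b)
crop(a,"pics/b_side.png",225,100,425,370,2.2); crop(b,"pics/b_scene.png",225,120,385,300,3.3)
# box front bottom etc
E
```

```text
px [435.6 189.1] area 130.0 rect [ 443.  -422.5] [ 32.3 135.4] ang 89.8 dist 612.0
```

View pics/b_side.png

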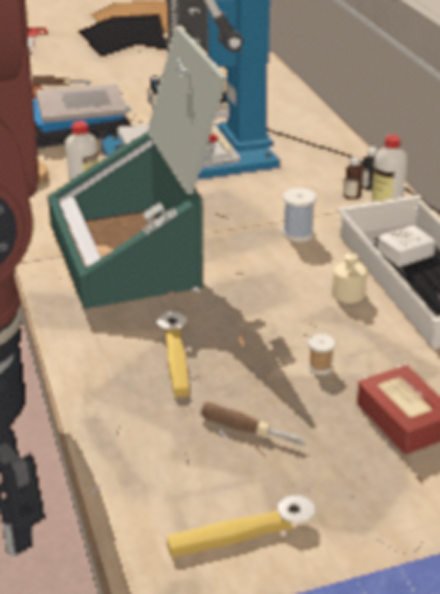

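View pics/b_scene.png

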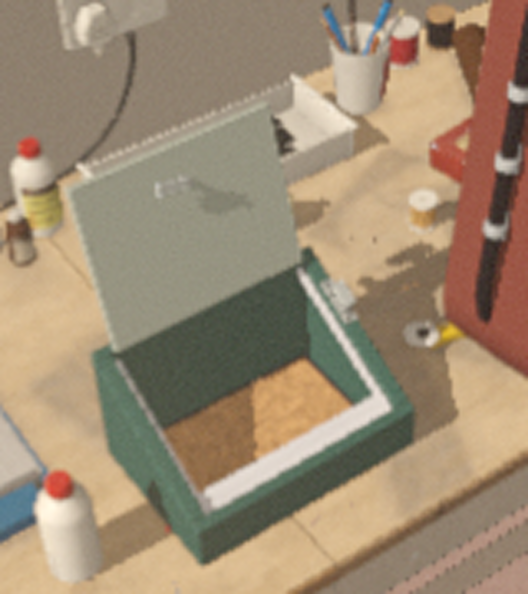

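```bash
sed -i 's/(20,150,120),(33,255,255)/(18,110,90),(36,255,255)/' h.py
python3 - <<'E'
from h import *
a=manip.camera("side"); b=manip.camera("scene")
yellow(a);print();yellow(b,amin=8)
for n,p in dict(blade_far=(359,332),gripend_far=(304,348),blade_near=(303,246),gripend_near=(307,278),creaser0=(318,288),creaser1=(362,301)).items(): print(n,onz(a,p,8).round(0),np.linalg.norm(onz(a,p,8)[:2]).round())
# box corners at bench: side img
s=2.2
for n,p in dict(front_right_bot=(90,307),back_right_bot=(200,285)).items(): print(n,onz(a,(225+p[0]/s,100+p[1]/s),0).round(0))
s=3.3
for n,p in dict(fr=(408,445),fl=(205,560)).items(): print(n,onz(b,(225+p[0]/s,120+p[1]/s),0).round(0))
s=3.3
for n,p in dict(ftr=(412,408),ftl=(203,530)).items(): print(n,onz(b,(225+p[0]/s,120+p[1]/s),55).round(0))
s=2.2
for n,p in dict(ftr=(82,272),ftl=(52,205)).items(): print(n,onz(a,(225+p[0]/s,100+p[1]/s),55).round(0))
E
```

```text
px [327.6 342.3] area 482.0 rect [ 448.3 -421.2] [ 34.9 136.1] ang 88.7 dist 615.0
px [305.2 264.8] area 194.5 rect [ 479.5 -102.9] [149.5  24.5] ang 79.3 dist 490.0

px [360.2 221.3] area 29.0 rect [475.7 -55.9] [29.8 41.2] ang 39.8 dist 479.0
px [435.8 189.3] area 168.5 rect [ 442.9 -422.5] [ 39. 140.] ang 89.7 dist 612.0
px [237.9 183.1] area 82.0 rect [961.9 212.8] [41.9 72.4] ang 63.4 dist 985.0
px [608.6  18.1] area 15.0 rect [ 1069.6 -3119. ] [ 18.8 288.1] ang 13.1 dist 3297.0
blade_far [ 531. -413.    8.] 672.0
gripend_far [ 386. -422.    8.] 572.0
blade_near [498.  -9.   8.] 498.0
gripend_near [ 466. -167.    8.] 495.0
creaser0 [ 483. -219.    8.] 531.0
creaser1 [ 580. -307.    8.] 656.0
front_right_bot [396.  74.   0.]
back_right_bot [568.  82.   0.]
fr [380.  77.   0.]
fl [382. 332.   0.]
ftr [382.  73.  55.]
ftl [376. 333.  55.]
ftr [390.  86.  55.]
ftl [384. 303.  55.]
```

```bash
cat >> h.py <<'E'
def cur():
    s=manip.state(); return np.array(s["tcp_pos"]),R.from_rotvec(s["orientation"]),s
def toolR(down,jaw):
    x=np.array(down,float);x/=np.linalg.norm(x);y=np.array(jaw,float);y-=x*(x@y);y/=np.linalg.norm(y)
    return R.from_matrix(np.array([x,y,np.cross(x,y)]).T)
def plan(P,Rt,flip=True):
    p,r,s=cur(); sh=r.inv().apply(np.array(P,float)-p)/1000
    best=None
    for k in ([0,1] if flip else [0]):
        Rk=Rt*R.from_rotvec([np.pi*k,0,0]); w=(r.inv()*Rk).as_rotvec()
        print("shift",sh.round(4).tolist(),"turn",w.round(3).tolist(),"rows",max(np.linalg.norm(sh)/.0625,np.degrees(np.linalg.norm(w))/10.7).round(1))
def st():
    p,r,s=cur(); print("t",round(s["time"],2),"p",p.round(1),"ax\n",r.as_matrix().round(3),"F",np.round(s["ft_force"],1),"w",round(s["width"],3),"q",np.round(s["joint_positions"],2))
E
python3 - <<'E'
from h import *
st()
plan([450,-470,230],toolR([0,0,-1],[-.06,1,0]))
c=manip.camera("wrist");Rm=cv2.Rodrigues(np.array(c["rvec"]))[0];p,r,s=cur()
print("cam in tool",r.inv().apply(-Rm.T@np.array(c["tvec"]).ravel()-p),"cam fwd in tool",r.inv().apply(Rm[2]))
E
```

```text
t 0.35 p [ 197.7 -566.5  231.2] ax
 [[-0.     0.33  -0.944]
 [ 0.    -0.944 -0.33 ]
 [-1.    -0.    -0.   ]] F [-0.7 -0.5  0.4] w 0.999 q [-1.45  0.1   0.1   1.56 -0.    1.35]
shift [0.0012, -0.0079, -0.27] turn [-2.866, -0.0, -0.0] rows 15.3
shift [0.0012, -0.0079, -0.27] turn [0.276, -0.0, 0.0] rows 4.3
cam in tool [-1.42952656e+02  2.80171900e-02 -7.32221601e+01] cam fwd in tool [ 9.56837834e-01 -8.61634790e-04  2.90621089e-01]
```

Call:
play_rows:
  moves:
    - [[0,-0.008,-0.06],[0.07,0,0]]
    - [[0,-0.008,-0.12],[0.14,0,0]]
    - [[0,-0.008,-0.18],[0.2,0,0]]
    - [[0,-0.008,-0.24],[0.276,0,0]]
    - [[0,-0.008,-0.27],[0.276,0,0]]
    - [[0,-0.008,-0.27],[0.276,0,0]]
    - [[0,-0.008,-0.27],[0.276,0,0]]
  hand: 1

```text
time: 1.27
tcp_pos: [449.4, -470.2, 231.1]
orientation: [2.191, 0.066, -2.192]
ft_force: [-0.6, -0.6, 0.1]
width: 1.002
```

Run:
```python
from h import *
st()
a=manip.camera("wrist"); cv2.imwrite("pics/c_wrist.png",a["image"]); yellow(a,8,200)
b=manip.camera("scene"); cv2.imwrite("pics/c_scene.png",b["image"]);print(); yellow(b,8)
```

```text
t 1.27 p [ 449.4 -470.2  231.1] ax
 [[-0.     0.06  -0.998]
 [ 0.    -0.998 -0.06 ]
 [-1.    -0.     0.   ]] F [-0.6 -0.6  0.1] w 1.002 q [-1.01  0.26  0.27  1.58 -0.    2.07]
px [ 23.9 129.7] area 946.0 rect [ 468.6 -136.4] [59.4 25. ] ang 78.7 dist 488.0
px [278.5 164.1] area 2200.0 rect [ 440.4 -421.6] [131.7  25.5] ang 0.6 dist 610.0

px [435.1 188.9] area 175.0 rect [ 444.3 -422.5] [ 39.  142.7] ang 89.7 dist 613.0
px [237.9 183.1] area 81.0 rect [961.9 212.7] [42. 71.] ang 63.4 dist 985.0
```

View pics/c_wrist.png

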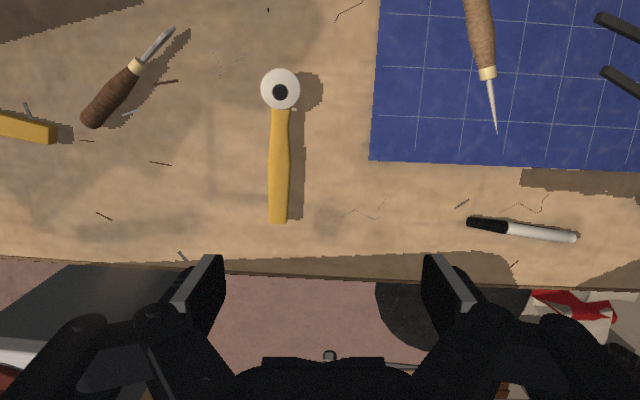

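View pics/c_scene.png

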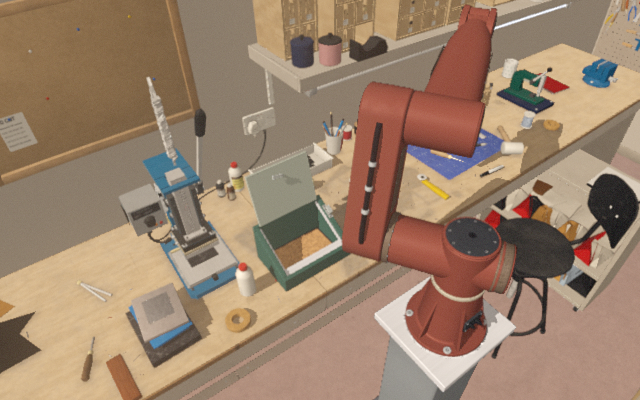

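Run:
```python
from h import *
a=manip.camera("wrist")
crop(a,"pics/c_crop.png",230,50,330,240,3)
ge=onz(a,(278,223),8);bl=onz(a,(280.5,89),12);tip=onz(a,(280.5,68),12)
print(ge.round(1),bl.round(1),tip.round(1),np.linalg.norm(tip-ge))
u=(bl-ge)[:2];ang=np.arctan2(u[1],u[0]);u/=np.linalg.norm(u);print("ang",ang)
hsv=cv2.cvtColor(a["image"],cv2.COLOR_BGR2HSV);m=cv2.inRange(hsv,(18,110,90),(36,255,255))
for row in (222,200,180,165,150,130,115):
    xs=np.where(m[row,200:330])[0]+200
    l=onz(a,(xs[0],row),8);r=onz(a,(xs[-1],row),8); print(row,xs[0],xs[-1],((l+r)/2).round(1),"w",np.linalg.norm(l-r).round(1), "from end",np.dot((l+r)[:2]/2-ge[:2],u).round(1))
G=ge[:2]+70*u;print("grip",G)
```

```text
[ 375.3 -422.6    8. ] [ 524.6 -422.7   12. ] [ 545.1 -422.2   12. ] 169.83309328657964
ang -0.0011534912663918146
222 269 285 [ 376.5 -421.4    8. ] w 18.6 from end 1.2
200 267 287 [ 403.3 -420.9    8. ] w 22.8 from end 28.0
180 267 289 [ 426.9 -421.6    8. ] w 24.7 from end 51.6
165 267 290 [ 444.  -421.9    8. ] w 25.4 from end 68.7
150 268 288 [ 460.6 -421.     8. ] w 21.9 from end 85.3
130 270 288 [ 482.3 -421.6    8. ] w 19.3 from end 107.0
115 271 288 [ 498.1 -421.8    8. ] w 18.1 from end 122.8
grip [ 445.29610988 -422.65119424]
```

View pics/c_crop.png

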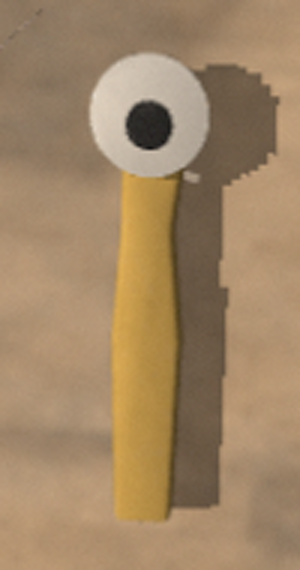

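Run:
```python
from h import *
plan([445,-421.8,40],toolR([0,0,-1],[0,-1,0]),False)
plan([445,-421.8,-2],toolR([0,0,-1],[0,-1,0]),False)
```

```text
shift [0.1913, -0.049, 0.0011] turn [0.058, 0.0, -0.0] rows 3.2
shift [0.2333, -0.049, 0.0011] turn [0.058, 0.0, -0.0] rows 3.8
```

Call:
play_rows:
  moves:
    - [[0.05,-0.03,0.001],[0.058,0,0]]
    - [[0.1,-0.049,0.001],[0.058,0,0]]
    - [[0.15,-0.049,0.001],[0.058,0,0]]
    - [[0.19,-0.049,0.001],[0.058,0,0]]
    - [[0.21,-0.049,0.001],[0.058,0,0]]
    - [[0.232,-0.049,0.001],[0.058,0,0]]
    - [[0.232,-0.049,0.001],[0.058,0,0]]
    - [[0.232,-0.049,0.001],[0.058,0,0]]
  hand: 1

```text
time: 2.42
tcp_pos: [445.5, -422.8, 1.0]
orientation: [2.222, -0.002, -2.22]
ft_force: [-0.3, -0.7, 0.4]
width: 1.005
```

Call:
play_rows:
  moves:
    - [[0,0,0],[0,0,0]]
    - [[0,0,0],[0,0,0]]
    - [[0,0,0],[0,0,0]]
    - [[0,0,0],[0,0,0]]
    - [[0,0,0],[0,0,0]]
    - [[0,0,0],[0,0,0]]
  hand: -1
  force: 40

```text
time: 3.18
tcp_pos: [445.7, -423.1, 1.4]
orientation: [2.222, -0.003, -2.219]
ft_force: [0.5, 0.5, 4.7]
width: 0.269
```

Run:
```python
from h import *
st()
a=manip.camera("wrist"); cv2.imwrite("pics/d_wrist.png",a["image"])
```

```text
t 3.17 p [ 445.7 -423.1    1.4] ax
 [[ 0.001 -0.    -1.   ]
 [-0.002 -1.     0.   ]
 [-1.     0.002 -0.001]] F [0.5 0.5 4.7] w 0.269 q [-0.97  0.23 -0.18  1.15 -0.    2.17]
```

View pics/d_wrist.png

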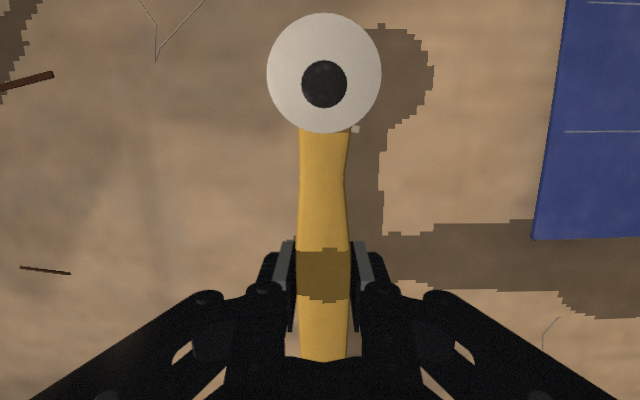

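Call:
play_rows:
  moves:
    - [[-0.06,0,0],[0,0,0]]
    - [[-0.12,0,0],[0,0,0]]
    - [[-0.18,0,0],[0,0,0]]
    - [[-0.23,-0.03,0],[0,0,0]]
    - [[-0.27,-0.07,0],[-0.15,0,0]]
    - [[-0.31,-0.11,0],[-0.3,0,0]]
    - [[-0.35,-0.15,0],[-0.45,0,0]]
    - [[-0.379,-0.2,0],[-0.6,0,0]]

```text
time: 4.22
tcp_pos: [445.0, -221.2, 381.1]
orientation: [1.877, 0.582, -1.875]
ft_force: [1.3, 0.2, -1.5]
width: 0.272
```

Run:
```python
from h import *
st()
plan([450,195,380],toolR([0,0,-1],[1,0,0]))
```

```text
t 4.22 p [ 445.  -221.2  381.1] ax
 [[ 0.002  0.568 -0.823]
 [-0.002 -0.823 -0.568]
 [-1.     0.003 -0.   ]] F [ 1.3  0.2 -1.5] w 0.272 q [-0.72 -0.12  0.16  1.84 -0.    1.81]
shift [0.0001, -0.3397, -0.2405] turn [-0.967, 0.001, -0.003] rows 6.7
shift [0.0001, -0.3397, -0.2405] turn [2.175, -0.003, -0.002] rows 11.6
```

Call:
play_rows:
  moves:
    - [[0,-0.048,-0.034],[-0.15,0,0]]
    - [[0,-0.096,-0.068],[-0.3,0,0]]
    - [[0,-0.144,-0.102],[-0.45,0,0]]
    - [[0,-0.192,-0.136],[-0.6,0,0]]
    - [[0,-0.24,-0.17],[-0.75,0,0]]
    - [[0,-0.29,-0.205],[-0.9,0,0]]
    - [[0,-0.34,-0.24],[-0.967,0,0]]
    - [[0,-0.34,-0.24],[-0.967,0,0]]

```text
time: 5.22
tcp_pos: [448.3, 198.7, 379.3]
orientation: [1.203, 1.211, -1.205]
ft_force: [0.4, -0.4, -0.7]
width: 0.274
```

Run:
```python
from h import *
st()
for n in ["wrist","scene","side"]:
    a=manip.camera(n); cv2.imwrite(f"pics/e_{n}.png",a["image"])
    if n=="side": crop(a,"pics/e_sidec.png",230,90,390,240,4)
```

```text
t 5.22 p [448.3 198.7 379.3] ax
 [[ 0.     1.     0.007]
 [-0.002  0.007 -1.   ]
 [-1.     0.     0.002]] F [ 0.4 -0.4 -0.7] w 0.274 q [ 0.15 -0.13  0.14  1.84 -0.    1.71]
```

View pics/e_wrist.png

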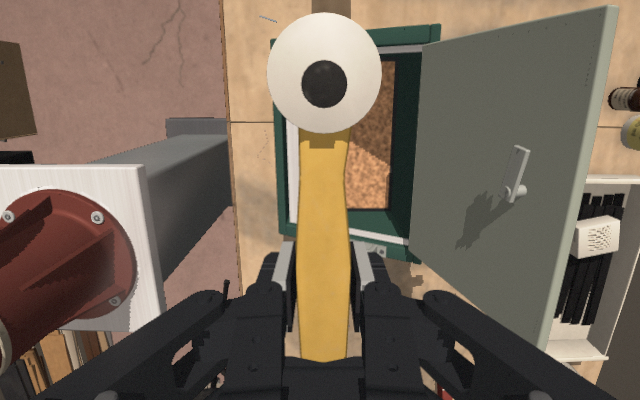

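View pics/e_sidec.png

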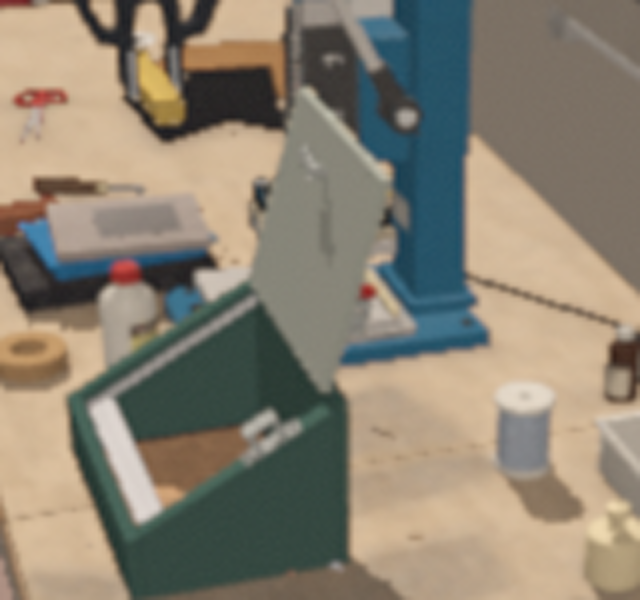

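View pics/e_scene.png

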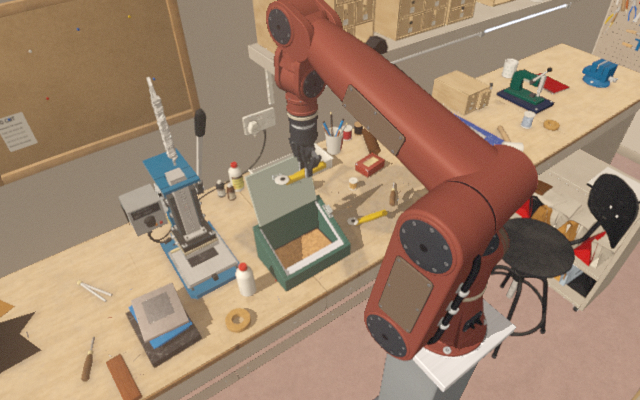

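Run:
```python
from h import *
a=manip.camera("side"); b=manip.camera("scene"); w=manip.camera("wrist")
S=lambda x,y:(225+x/3.3,120+y/3.3)
D=lambda x,y:(230+x/4,90+y/4)
P=dict(FLt=(S(203,530),D(72,398),(274,38)),FRt=(S(412,408),D(133,537),(279,240)),BRt=(S(305,252),D(340,395),(421,262)),BLt=(S(97,352),None,(440,24)))
for n,(s,d,ww) in P.items():
    if d: print(n,"scene-side",[np.round(x,1) for x in tri(b,s,a,d)])
    print(n,"scene-wrist",[np.round(x,1) for x in tri(b,s,w,ww)])
    if d: print(n,"side-wrist",[np.round(x,1) for x in tri(a,d,w,ww)])
    z=55 if n[0]=='F' else 154
    print(n,"onz",onz(b,s,z).round(1),onz(a,d,z).round(1) if d else None,onz(w,ww,z).round(1))
print("FRb",onz(b,S(408,447),0),onz(a,D(140,596),0)); print("BRb",onz(a,D(348,562),0))
crop(w,"pics/e_wc.png",215,10,455,280,2.2)
```

```text
FLt scene-side [array([383.5, 331.9,  52. ]), np.float64(8.5)]
FLt scene-wrist [array([383.9, 334. ,  47.4]), np.float64(8.5)]
FLt side-wrist [array([387.1, 336.9,  52.1]), np.float64(0.9)]
FLt onz [376.4 333.   55. ] [386.9 331.2  55. ] [387.1 336.5  55. ]
FRt scene-side [array([386.8,  73.4,  56.6]), np.float64(10.7)]
FRt scene-wrist [array([383.7,  63.4,  53.8]), np.float64(15.7)]
FRt side-wrist [array([386.7,  61. ,  68.1]), np.float64(5.1)]
FRt onz [381.6  73.1  55. ] [392.5  81.1  55. ] [382.3  55.5  55. ]
BRt scene-side [array([563.4,  82.2, 151.8]), np.float64(8.3)]
BRt scene-wrist [array([574.6,  66.6, 135.5]), np.float64(11.3)]
BRt side-wrist [array([565.3,  73.6, 159.8]), np.float64(2.8)]
BRt onz [555.8  84.7 154. ] [566.8  83.4 154. ] [568.6  70.2 154. ]
BLt scene-wrist [array([568. , 334.8, 144.4]), np.float64(6.2)]
BLt onz [556.1 336.6 154. ] None [567.2 335.4 154. ]
FRb [378.23526898  79.07683526   0.        ] [394.12368737  78.15869346   0.        ]
BRb [569.67470965  75.41182686   0.        ]
```

View pics/e_wc.png

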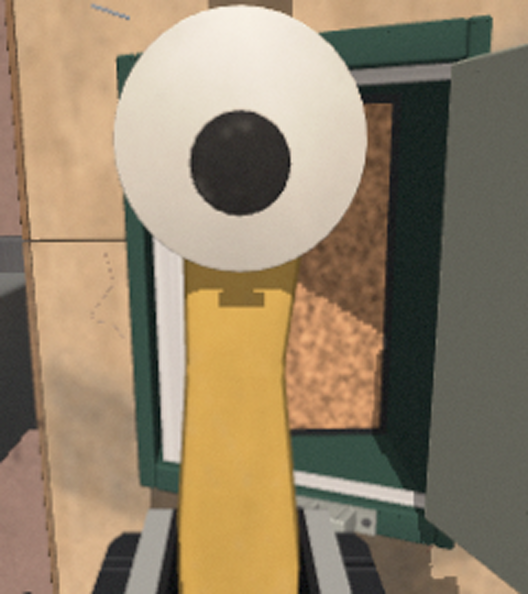

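Run:
```python
from h import *
w=manip.camera("wrist")
C=lambda x,y:(215+x/2.2-.27,10+y/2.2-.27)
q={}
for n,p,z in (("FL",(119,55),55),("FR",(140,487),55),("BR",(453,546),154),("BL",(491,17),154)):
    q[n]=onz(w,C(*p),z); print(n,q[n].round(1))
print("width f",np.linalg.norm(q["FL"]-q["FR"]),"b",np.linalg.norm(q["BL"]-q["BR"]),"dep",np.linalg.norm((q["FL"]-q["BL"])[:2]),np.linalg.norm((q["FR"]-q["BR"])[:2]))
print("ctr",sum(q.values())/4)
d=(q["FL"]+q["BL"]-q["FR"]-q["BR"]); print("yaw from y axis",np.arctan2(-d[0],d[1]))
d=(q["BL"]+q["BR"]-q["FR"]-q["FL"]); print("yaw from x axis",np.arctan2(d[1],d[0]))
# floor visible edges
print("floor right edge",onz(w,C(300,432),6),onz(w,C(378,428),6), "floor back", onz(w,C(392,105),6),onz(w,C(378,425),6))
# hatch free edge corner tl in wrist
print(onz(w,(617,5),320),onz(w,(540,352),320))
```

```text
FL [380.7 340.5  55. ]
FR [382.1  70.   55. ]
BR [567.8  75.6 154. ]
BL [564.8 341.3 154. ]
width f 270.5304756492627 b 265.76358725717637 dep 184.03597982900712 185.79311425356926
ctr [473.83360425 206.84589025 104.5       ]
yaw from y axis 0.008179598899272706
yaw from x axis 0.017487106520664777
floor right edge [494.57290485  92.43999944   6.        ] [551.89262254  95.27573665   6.        ] floor back [550.34811368 317.30634888   6.        ] [551.77198343  97.59626083   6.        ]
[615.14446247 317.71206625 320.        ] [613.63228748  80.94763189 320.        ]
```

Call:
play_rows:
  moves:
    - [[0.06,0,0.004],[-0.007,0,0]]
    - [[0.12,0,0.005],[-0.007,0,0]]
    - [[0.18,0,0.005],[-0.007,0,0]]
    - [[0.23,0,0.005],[-0.007,0,0]]
    - [[0.28,0,0.005],[-0.007,0,0]]
    - [[0.31,0,0.005],[-0.007,0,0]]
    - [[0.33,0,0.005],[-0.007,0,0]]
    - [[0.34,0,0.005],[-0.007,0,0]]

```text
time: 6.58
tcp_pos: [449.8, 187.1, 39.1]
orientation: [1.205, 1.208, -1.208]
ft_force: [0.8, 0.3, -1.4]
width: 0.276
```

Run:
```python
from h import *
st()
for n in ["wrist","side"]:
    a=manip.camera(n); cv2.imwrite(f"pics/f_{n}.png",a["image"])
    if n=="side": crop(a,"pics/f_sidec.png",230,90,390,240,4)
```

```text
t 6.58 p [449.8 187.1  39.1] ax
 [[ 0.     1.     0.003]
 [-0.003  0.003 -1.   ]
 [-1.     0.     0.003]] F [ 0.8  0.3 -1.4] w 0.276 q [ 0.13 -0.19 -0.54  1.22 -0.    1.69]
```

View pics/f_wrist.png

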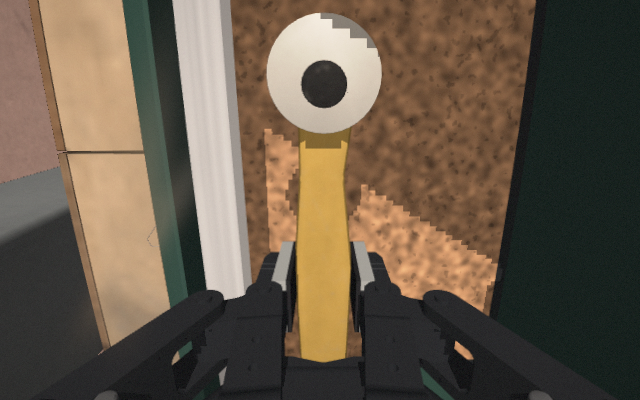

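View pics/f_sidec.png

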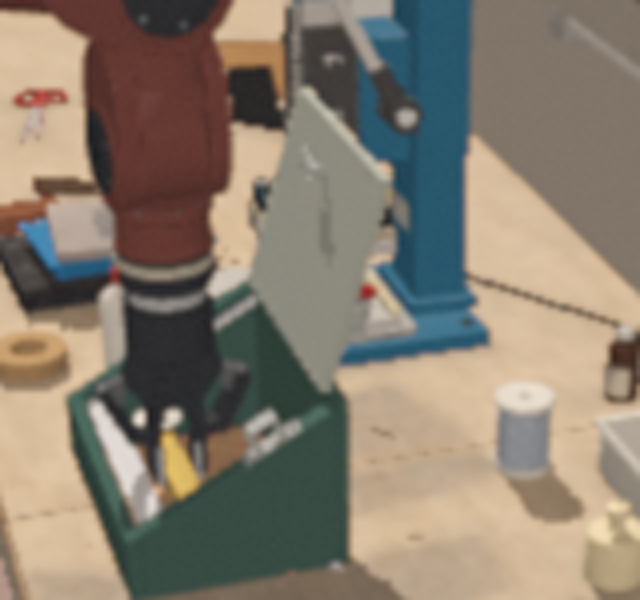

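Call:
play_rows:
  moves:
    - [[0,0.01,-0.005],[0,0,0]]
    - [[0.01,0.01,-0.006],[0,0,0]]
    - [[0.02,0.01,-0.006],[0,0,0]]
    - [[0.027,0.01,-0.006],[0,0,0]]
    - [[0.031,0.01,-0.006],[0,0,0]]
    - [[0.031,0.01,-0.006],[0,0,0]]

```text
time: 7.42
tcp_pos: [463.5, 193.4, 9.9]
orientation: [1.209, 1.203, -1.202]
ft_force: [13.2, 0.7, 0.2]
width: 0.277
```

Run:
```python
from h import *
st()
for n in ["wrist"]:
    a=manip.camera(n); cv2.imwrite(f"pics/g_{n}.png",a["image"])
```

```text
t 7.42 p [463.5 193.4   9.9] ax
 [[ 0.008  1.     0.003]
 [-0.002  0.003 -1.   ]
 [-1.     0.008  0.002]] F [13.2  0.7  0.2] w 0.277 q [ 0.14 -0.12 -0.53  1.15 -0.    1.7 ]
```

View pics/g_wrist.png

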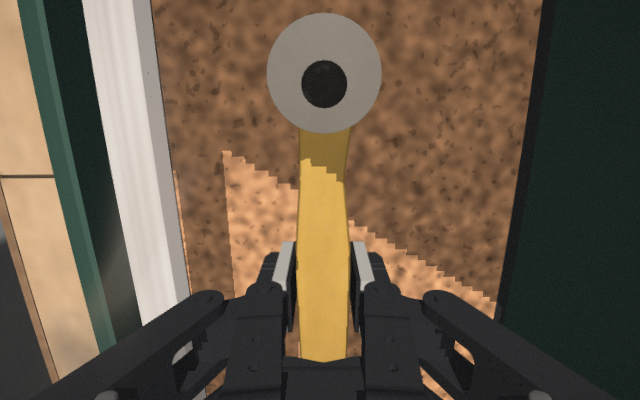

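Call:
play_rows:
  moves:
    - [[0,0.006,0],[0,0,0]]
    - [[0,0.012,0],[0,0,0]]
    - [[0,0.016,0],[0,0,0]]
    - [[0.001,0.016,0],[0,0,0]]

```text
time: 7.98
tcp_pos: [479.5, 193.4, 8.7]
orientation: [1.209, 1.204, -1.203]
ft_force: [-0.4, 0.1, -0.1]
width: 0.27
```

Run:
```python
from h import *
st()
```

```text
t 7.97 p [479.5 193.4   8.7] ax
 [[ 0.007  1.     0.003]
 [-0.002  0.003 -1.   ]
 [-1.     0.007  0.002]] F [-0.4  0.1 -0.1] w 0.27 q [ 0.13 -0.07 -0.49  1.15 -0.    1.7 ]
```

Call:
play_rows:
  moves:
    - [[0.001,0,0],[0,0,0]]
    - [[0.001,0,0],[0,0,0]]
    - [[0.001,0,0],[0,0,0]]
  hand: -0.1

```text
time: 8.35
tcp_pos: [479.4, 193.4, 7.7]
orientation: [1.209, 1.204, -1.203]
ft_force: [0.0, 0.2, -0.6]
width: 0.451
```

Call:
play_rows:
  moves:
    - [[-0.02,0,0],[0,0,0]]
    - [[-0.06,0,0],[0,0,0]]
    - [[-0.12,0,0],[0,0,0]]
    - [[-0.18,0,0],[0,0,0]]
    - [[-0.24,0,0],[0,0,0]]
    - [[-0.3,0,0],[0,0,0]]
    - [[-0.35,0,0],[0,0,0]]
    - [[-0.38,0,0],[0,0,0]]

```text
time: 9.35
tcp_pos: [476.9, 194.3, 390.8]
orientation: [1.21, 1.202, -1.2]
ft_force: [0.9, 0.2, -0.4]
width: 0.45
```

Run:
```python
from h import *
st()
for n in ["wrist","side"]:
    a=manip.camera(n); cv2.imwrite(f"pics/h_{n}.png",a["image"])
    if n=="side": crop(a,"pics/h_sidec.png",230,90,390,240,4)
```

```text
t 9.35 p [476.9 194.3 390.8] ax
 [[ 0.01   1.     0.003]
 [-0.002  0.003 -1.   ]
 [-1.     0.01   0.002]] F [ 0.9  0.2 -0.4] w 0.45 q [ 0.13 -0.06  0.23  1.85 -0.    1.7 ]
```

View pics/h_wrist.png

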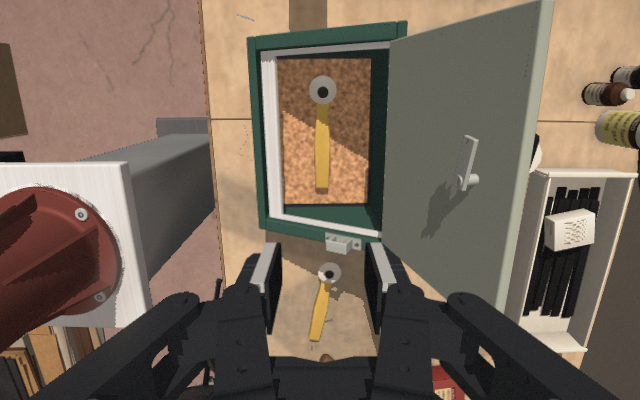

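View pics/h_sidec.png

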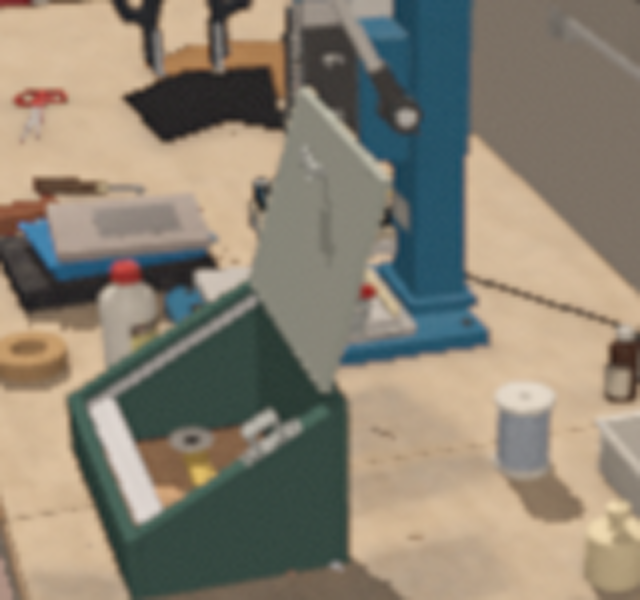

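Run:
```python
from h import *
a=manip.camera("side"); b=manip.camera("scene"); w=manip.camera("wrist")
print("press base near corner", onz(a,(230+345/4,90+358/4),0),onz(a,(230+488/4,90+340/4),0),onz(b,(240,272),0))
print("lever knob",tri(a,(331,119),b,(200,122)))
print("bottles",onz(w,(612,88),60), onz(w,(610,130),60))
cv2.imwrite("pics/h_scene.png",b["image"][80:330,110:360].repeat(2,0).repeat(2,1))
crop(w,"pics/h_wc.png",240,15,420,260,2.4)
```

```text
press base near corner [676.16165835 436.86210365   0.        ] [827.03121    431.42007801   0.        ] [538.31166591 423.9498167    0.        ]
lever knob (array([753.13319961, 347.49002182, 362.61113578]), np.float64(183.98776452615647))
bottles [880.67315635 281.34702286  60.        ] [891.30593483 223.44282042  60.        ]
```

View pics/h_scene.png

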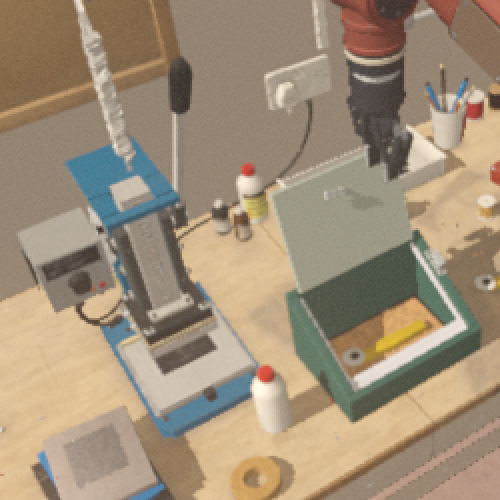

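View pics/h_wc.png

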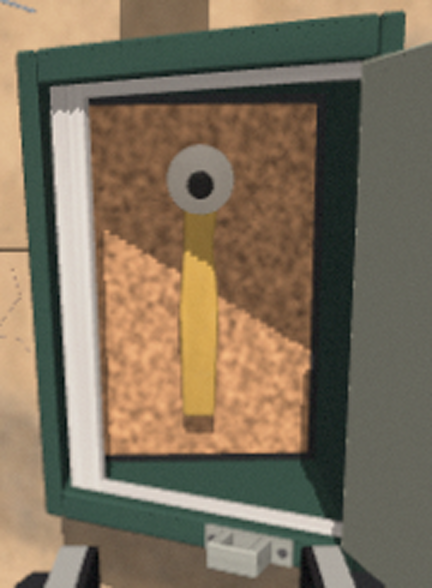

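Run:
```python
from h import *
a=manip.camera("side"); b=manip.camera("scene")
print(tri(a,(280,27),b,(200,122)),tri(a,(326,117),b,(198,185)))
plan([477,286,400],toolR([0,0,-1],[0,1,0]),True)
plan([665,286,385],toolR([0,0,-1],[0,1,0]),True)
```

```text
(array([553.24934278, 434.32820217, 592.16404298]), np.float64(2.5992475399207784)) (array([721.06777674, 436.64594827, 263.34115495]), np.float64(13.31280172560584))
shift [-0.0138, 0.001, -0.0917] turn [-1.568, 0.006, -0.002] rows 8.4
shift [-0.0138, 0.001, -0.0917] turn [1.574, -0.002, -0.006] rows 8.4
shift [0.0022, 0.1889, -0.0912] turn [-1.568, 0.006, -0.002] rows 8.4
shift [0.0022, 0.1889, -0.0912] turn [1.574, -0.002, -0.006] rows 8.4
```

Call:
play_rows:
  moves:
    - [[0,0,-0.015],[-0.18,0,0]]
    - [[0,0,-0.03],[-0.36,0,0]]
    - [[0,0,-0.045],[-0.54,0,0]]
    - [[0,0.03,-0.06],[-0.72,0,0]]
    - [[0,0.07,-0.075],[-0.9,0,0]]
    - [[0,0.11,-0.085],[-1.08,0,0]]
    - [[0,0.15,-0.085],[-1.26,0,0]]
    - [[0,0.185,-0.085],[-1.44,0,0]]
  hand: -1

```text
time: 10.7
tcp_pos: [659.2, 278.5, 382.9]
orientation: [0.095, 1.562, -0.096]
ft_force: [22.8, 15.8, 77.2]
width: 0.001
```

Run:
```python
from h import *
st()
for n in ["side"]:
    a=manip.camera(n); crop(a,"pics/i_sidec.png",230,50,390,200,4)
plan([655,280,290],toolR([0,0,-1],[0,1,0]),False)
plan([655,280,290],toolR([0,0,-1],[0,1,0])*R.from_rotvec([np.pi,0,0]),False)
```

```text
t 10.7 p [659.2 278.5 382.9] ax
 [[ 0.007  0.121  0.993]
 [-0.001  0.993 -0.121]
 [-1.    -0.     0.007]] F [22.8 15.8 77.2] w 0.001 q [ 0.22  0.72  1.16  2.   -0.    0.34]
shift [0.0779, 0.0039, -0.0013] turn [-0.113, -0.02, 0.009] rows 1.2
shift [0.0779, 0.0039, -0.0013] turn [3.028, 0.014, 0.03] rows 16.2
```

View pics/i_sidec.png

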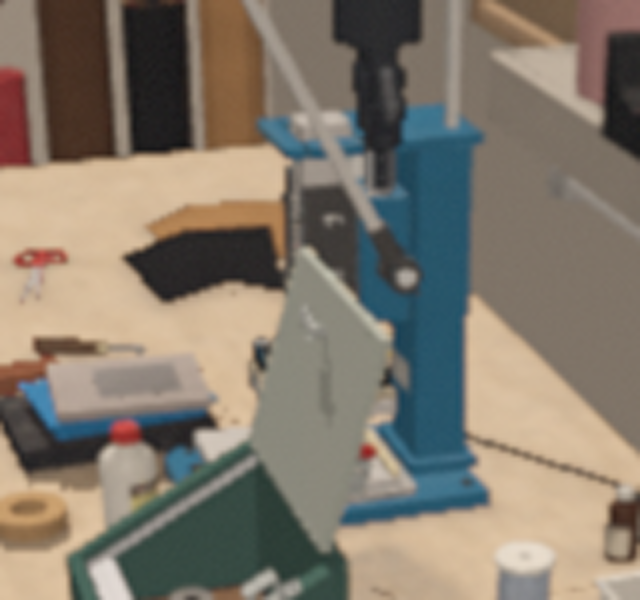

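Call:
play_rows:
  moves:
    - [[0.015,0.002,-0.004],[-0.03,0,0]]

```text
time: 10.88
tcp_pos: [653.7, 278.1, 347.2]
orientation: [0.057, 1.598, -0.074]
ft_force: [0.2, 0.6, 0.8]
width: -0.0
```

Run:
```python
from h import *
st();print(cur()[2]["dq"])
plan([650,280,290],toolR([0,0,-1],[0,1,0]),False)
```

```text
t 10.88 p [653.7 278.1 347.2] ax
 [[-0.028  0.083  0.996]
 [-0.01   0.997 -0.083]
 [-1.    -0.012 -0.027]] F [0.2 0.6 0.8] w -0.0 q [ 0.22  0.67  1.01  1.94 -0.    0.3 ]
[ 0.02781795 -0.49457229 -1.14004884 -0.49159818 -0.00155587 -0.33215518]
shift [0.0573, 0.0023, -0.0023] turn [-0.083, -0.028, 0.011] rows 0.9
```

Call:
play_rows:
  moves:
    - [[0.03,0.002,-0.002],[-0.08,-0.02,0]]
    - [[0.055,0.002,-0.002],[-0.083,-0.028,0.011]]
    - [[0.057,0.002,-0.002],[-0.083,-0.028,0.011]]

```text
time: 11.25
tcp_pos: [648.5, 279.3, 286.9]
orientation: [-0.001, 1.577, -0.001]
ft_force: [-1.0, -0.2, 0.4]
width: -0.003
```

Run:
```python
from h import *
st()
a=manip.camera("side"); crop(a,"pics/j_sidec.png",230,50,390,200,4)
b=manip.camera("scene"); crop(b,"pics/j_scene.png",180,100,380,280,3)
```

```text
t 11.25 p [648.5 279.3 286.9] ax
 [[-0.006 -0.     1.   ]
 [-0.001  1.     0.   ]
 [-1.    -0.001 -0.006]] F [-1.  -0.2  0.4] w -0.003 q [ 0.22  0.5   0.67  1.74 -0.    0.22]
```

View pics/j_sidec.png

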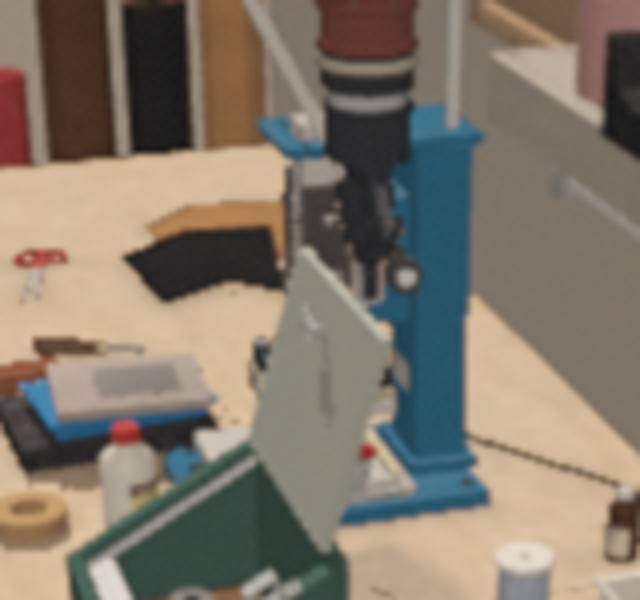

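View pics/j_scene.png

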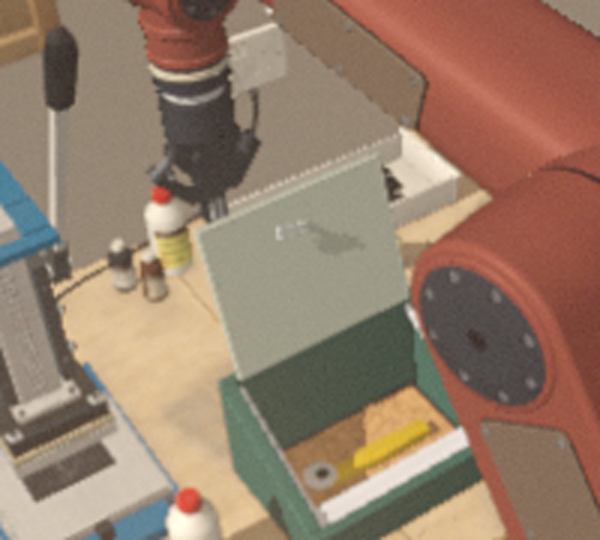

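Call:
play_rows:
  moves:
    - [[0,0,-0.02],[0,0,0]]
    - [[0,0,-0.036],[0,0,0]]
    - [[0,0,-0.052],[0,0,0]]
    - [[0.001,0,-0.068],[0,0,0]]
    - [[0.002,0,-0.081],[0,0,0]]
    - [[0.004,0,-0.094],[0,0,0]]
    - [[0.006,0,-0.107],[0,0,0]]
    - [[0.009,0,-0.12],[0,0,0]]

```text
time: 12.35
tcp_pos: [531.7, 279.8, 284.9]
orientation: [0.001, 1.566, 0.0]
ft_force: [2.3, -1.2, 2.6]
width: -0.001
```

Run:
```python
from h import *
st()
a=manip.camera("side"); crop(a,"pics/k_sidec.png",230,50,390,200,4)
```

```text
t 12.35 p [531.7 279.8 284.9] ax
 [[ 0.005  0.001  1.   ]
 [ 0.001  1.    -0.001]
 [-1.     0.001  0.005]] F [ 2.3 -1.2  2.6] w -0.001 q [ 0.27  0.12  0.21  1.66 -0.    0.27]
```

View pics/k_sidec.png

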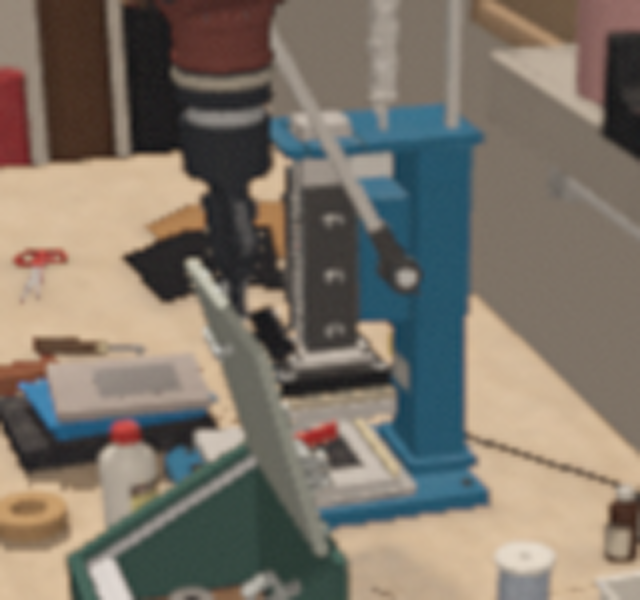

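Call:
play_rows:
  moves:
    - [[0.014,0,-0.022],[0,0,0]]
    - [[0.025,0,-0.04],[0,0,0]]
    - [[0.037,0,-0.055],[0,0,0]]
    - [[0.052,0,-0.07],[0,0,0]]
    - [[0.07,0,-0.081],[0,0,0]]
    - [[0.087,0,-0.09],[0,0,0]]
    - [[0.107,0,-0.096],[0,0,0]]
    - [[0.127,0,-0.099],[0,0,0]]

```text
time: 13.4
tcp_pos: [432.7, 280.5, 158.7]
orientation: [0.001, 1.565, 0.001]
ft_force: [0.6, -0.4, -0.4]
width: 0.001
```

Run:
```python
from h import *
st()
a=manip.camera("side"); crop(a,"pics/l_sidec.png",230,90,390,240,4)
```

```text
t 13.4 p [432.7 280.5 158.7] ax
 [[ 0.006 -0.     1.   ]
 [ 0.001  1.     0.   ]
 [-1.     0.001  0.006]] F [ 0.6 -0.4 -0.4] w 0.001 q [ 0.32 -0.16 -0.3   1.43 -0.    0.32]
```

View pics/l_sidec.png

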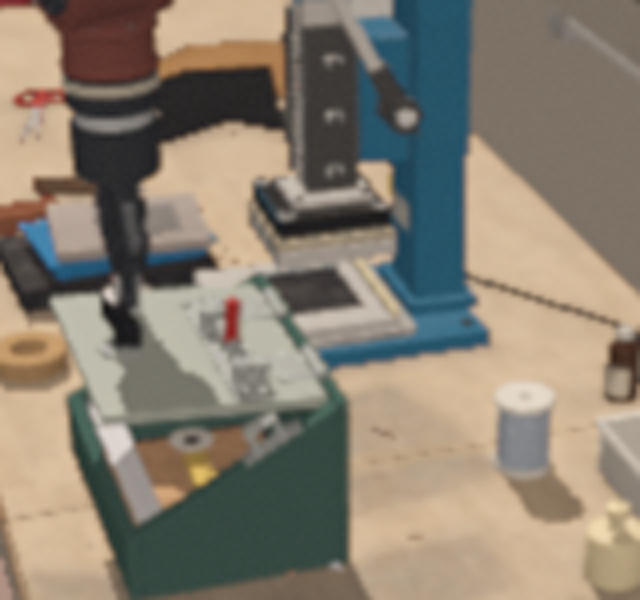

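Call:
play_rows:
  moves:
    - [[0.018,0,0.001],[0,0,0]]
    - [[0.034,0,0.003],[0,0,0]]
    - [[0.048,0,0.005],[0,0,0]]
    - [[0.058,0,0.007],[0,0,0]]
    - [[0.064,0,0.007],[0,0,0]]
    - [[0.067,0,0.007],[0,0,0]]
    - [[0.067,0,0.007],[0,0,0]]

```text
time: 14.32
tcp_pos: [438.6, 280.2, 90.0]
orientation: [-0.0, 1.568, 0.0]
ft_force: [-3.3, -1.9, 7.5]
width: -0.0
```

Run:
```python
from h import *
st()
a=manip.camera("side"); crop(a,"pics/m_sidec.png",230,90,390,240,4)
```

```text
t 14.32 p [438.6 280.2  90. ] ax
 [[ 0.003 -0.     1.   ]
 [-0.     1.     0.   ]
 [-1.    -0.     0.003]] F [-3.3 -1.9  7.5] w -0.0 q [ 0.32 -0.12 -0.38  1.31 -0.    0.32]
```

View pics/m_sidec.png

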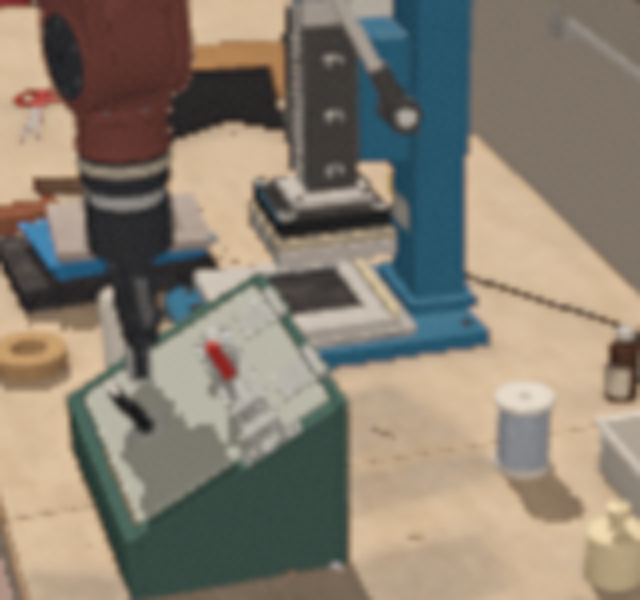

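Call:
play_rows:
  moves:
    - [[0.004,0,0],[0,0,0]]
    - [[0.008,0,0],[0,0,0]]
    - [[0.01,0,0],[0,0,0]]
    - [[0.01,0,0],[0,0,0]]

```text
time: 14.88
tcp_pos: [439.2, 280.4, 88.8]
orientation: [-0.001, 1.564, 0.001]
ft_force: [-34.6, -14.3, 72.9]
width: -0.004
```

Run:
```python
from h import *
st()
```

```text
t 14.88 p [439.2 280.4  88.8] ax
 [[ 0.007 -0.001  1.   ]
 [-0.     1.     0.001]
 [-1.    -0.     0.007]] F [-34.6 -14.3  72.9] w -0.004 q [ 0.32 -0.12 -0.39  1.3  -0.    0.32]
```

Call:
play_rows:
  moves:
    - [[-0.03,0,0],[0,0,0]]
    - [[-0.08,-0.02,0],[0,0,0]]
    - [[-0.13,-0.04,0],[0,0,0]]
    - [[-0.18,-0.06,0],[0,0,0]]
    - [[-0.21,-0.075,0],[0,0,0]]
    - [[-0.21,-0.075,0],[0,0,0]]
    - [[-0.21,-0.075,0],[0,0,0]]

```text
time: 15.75
tcp_pos: [437.8, 205.6, 298.1]
orientation: [-0.001, 1.564, 0.001]
ft_force: [0.5, -0.3, 0.1]
width: 0.002
```

Run:
```python
from h import *
st()
a=manip.camera("wrist"); cv2.imwrite("pics/n_wrist.png",a["image"])
```

```text
t 15.75 p [437.8 205.6 298.1] ax
 [[ 0.006 -0.001  1.   ]
 [-0.     1.     0.001]
 [-1.    -0.     0.006]] F [ 0.5 -0.3  0.1] w 0.002 q [ 0.17 -0.23 -0.1   1.69 -0.    0.17]
```

View pics/n_wrist.png

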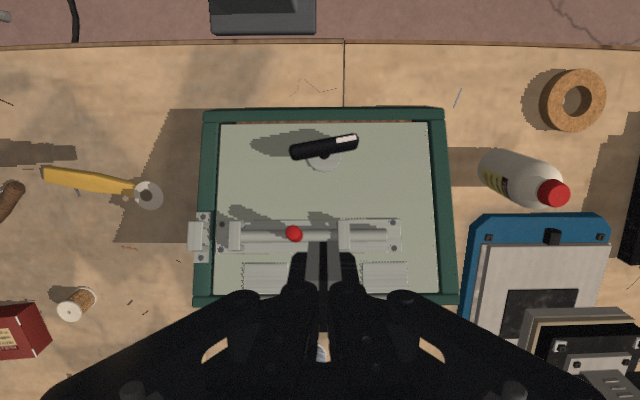

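```bash
cat >> h.py <<'E'
def box2w(p,C=(474,206.5),yaw=0.01):
    p=np.array(p,float); return R.from_rotvec([0,0,yaw]).apply(p)+[C[0],C[1],0]
def rim2w(p,**k):
    s,c=np.sin(.489),np.cos(.489)
    p=np.array(p,float); return box2w([83.5+c*p[0]-s*p[2],p[1],149+s*p[0]+c*p[2]],**k)
E
python3 - <<'E'
from h import *
a=manip.camera("wrist"); crop(a,"pics/n_c.png",180,90,470,320,2.7)
hsv=cv2.cvtColor(a["image"],cv2.COLOR_BGR2HSV)
m=cv2.inRange(hsv,(0,0,0),(180,255,45)); m[:128]=0;m[172:]=0;m[:,:270]=0;m[:,375:]=0
k=max(cv2.findContours(m,0,1)[0],key=cv2.contourArea);print(cv2.minAreaRect(k))
n=rim2w([0,0,1])-rim2w([0,0,0]);
def onrim(c,uv,h):
    o,d=ray(c,uv);p0=rim2w([0,0,h]);return o+d*((p0-o)@n)/(d@n)
for uv in ((290,155),(357,140),(324,148)): print("wing top",onrim(a,uv,38).round(1))
print("pred top",rim2w([-147,0,38]).round(1),proj(a,rim2w([-147,0,38])))
print("bolt top pred@0",proj(a,rim2w([-60,-25,51])),"meas",onrim(a,(294,231),51),rim2w([-60,-25,51]))
for nme,p in dict(FL=[-93.5,135,55],FR=[-93.5,-135,55],BR=[93.5,-135,154],BL=[93.5,135,154]).items(): print(nme,proj(a,box2w(p)).round(1))
E
```

```text
((323.9189147949219, 148.5135040283203), (19.070281982421875, 70.03396606445312), 80.53767395019531)
wing top [420.  173.6 118.7]
wing top [406.5 238.4 111.9]
wing top [413.8 206.4 115.6]
pred top [409.9 205.9 113.5] [[323.47339541 143.676841  ]]
bolt top pred@0 [[296.00980313 232.99082254]] meas [479.28020557 179.76739588 165.00705574] [480.82457517 181.56699797 165.838356  ]
FL [[444.1 108.8]]
FR [[202.4 111.4]]
BR [[190.7 308.8]]
BL [[459.8 306.3]]
```

View pics/n_c.png

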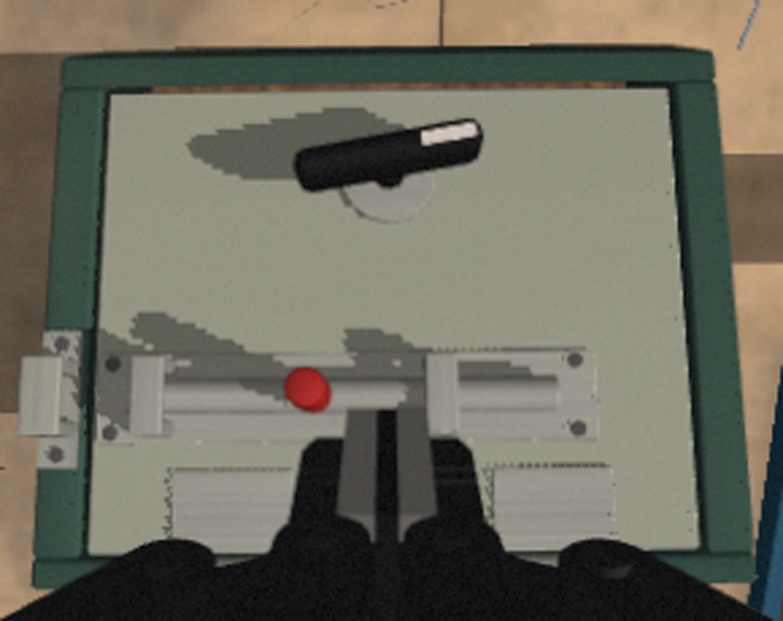

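```bash
cat >> h.py <<'E'
def rv(v): return rim2w(v)-rim2w([0,0,0])
def knobR(q): return toolR(rv([0,0,-1]),rv([np.cos(q),np.sin(q),0]))
E
python3 - <<'E'
from h import *
for q in (0.175,):
    for h in (100,10): print(rim2w([-147,0,h])); plan(rim2w([-147,0,h]),knobR(q),True)
E
```

```text
[380.75828291 205.56755175 168.22803626]
shift [0.129, -0.0, -0.0572] turn [1.358, -0.4, 0.339] rows 7.8
shift [0.129, -0.0, -0.0572] turn [-1.716, -0.356, -0.42] rows 9.7
[423.03306789 205.99031369  88.77576237]
shift [0.2086, 0.0004, -0.0154] turn [1.358, -0.4, 0.339] rows 7.8
shift [0.2086, 0.0004, -0.0154] turn [-1.716, -0.356, -0.42] rows 9.7
```

Call:
play_rows:
  moves:
    - [[0.0,0,-0.03],[0.17,-0.05,0.042]]
    - [[0.0,0,-0.05],[0.34,-0.1,0.085]]
    - [[0.02,0,-0.05],[0.51,-0.15,0.127]]
    - [[0.05,0,-0.05],[0.68,-0.2,0.17]]
    - [[0.08,0,-0.05],[0.85,-0.25,0.212]]
    - [[0.11,0,-0.045],[1.02,-0.3,0.254]]
    - [[0.13,0,-0.04],[1.19,-0.35,0.297]]
    - [[0.15,0,-0.039],[1.358,-0.4,0.339]]
  hand: 0.2

```text
time: 16.85
tcp_pos: [428.6, 232.1, 146.7]
orientation: [1.218, 0.912, -0.785]
ft_force: [-0.4, -0.7, 0.2]
width: 0.602
```

Run:
```python
from h import *
st()
for h in (60,10):plan(rim2w([-147,0,h]),knobR(.175),False)
a=manip.camera("wrist"); cv2.imwrite("pics/o_wrist.png",a["image"])
a=manip.camera("side"); crop(a,"pics/o_sidec.png",230,90,390,240,4)
```

```text
t 16.85 p [428.6 232.1 146.7] ax
 [[ 0.436  0.886  0.155]
 [-0.021  0.182 -0.983]
 [-0.9    0.425  0.098]] F [-0.4 -0.7  0.2] w 0.602 q [ 0.33 -0.84 -0.88  1.11 -0.16  1.69]
shift [0.0003, -0.0364, 0.0201] turn [-0.0, 0.019, 0.042] rows 0.7
shift [0.0502, -0.0343, 0.0191] turn [-0.0, 0.019, 0.042] rows 1.0
```

View pics/o_wrist.png

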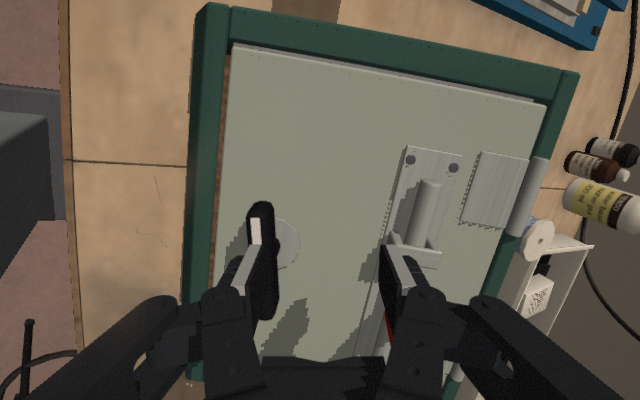

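View pics/o_sidec.png

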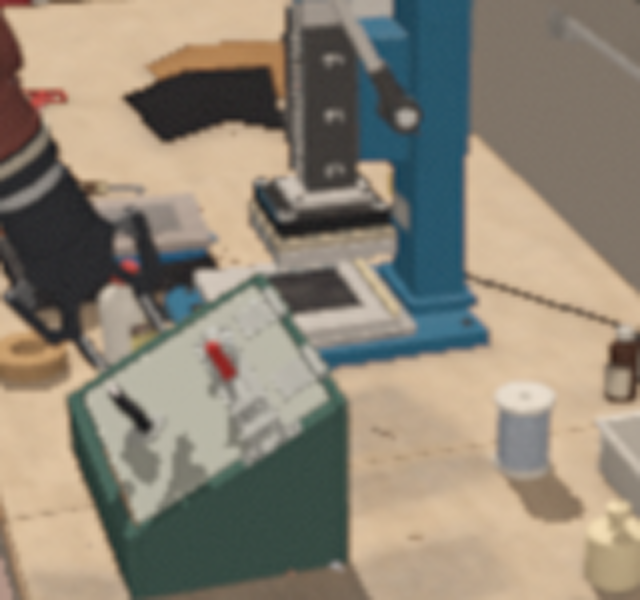

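Run:
```python
from h import *
plan([450,250,230],toolR([0,0,-1],[0,1,0]),False)
n=0
for q in (.175,.6,1.0,1.3,1.571):
    u=np.array([-np.sin(q),np.cos(q)]);nn=np.array([np.cos(q),np.sin(q)])
    rf=11*abs(nn[0])+8*abs(nn[1])
    for h in (24,): 
        r=np.array([-147,0])+27*u+(6.5+min(rf,11))*nn
        print(q,r.round(1),rim2w([r[0],r[1],h]).round(1))
```

```text
shift [-0.0677, 0.0604, -0.0047] turn [-1.362, 0.386, -0.291] rows 7.7
0.175 [-134.5   29.6] [427.2 235.7 107. ]
0.6 [-147.8   32.2] [415.4 238.1 100.8]
1.0 [-160.3   29.3] [404.5 235.1  94.9]
1.3 [-168.4   23.7] [397.3 229.5  91.1]
1.571 [-174.    14.5] [392.5 220.2  88.5]
```

Call:
play_rows:
  moves:
    - [[-0.02,0.015,0],[-0.17,0.05,-0.036]]
    - [[-0.04,0.03,-0.002],[-0.34,0.1,-0.072]]
    - [[-0.06,0.045,-0.003],[-0.51,0.145,-0.109]]
    - [[-0.068,0.06,-0.005],[-0.68,0.193,-0.145]]
    - [[-0.068,0.06,-0.005],[-0.85,0.241,-0.182]]
    - [[-0.068,0.06,-0.005],[-1.02,0.29,-0.218]]
    - [[-0.068,0.06,-0.005],[-1.19,0.338,-0.254]]
    - [[-0.068,0.06,-0.005],[-1.362,0.386,-0.291]]
  hand: -1

```text
time: 17.95
tcp_pos: [449.6, 250.0, 230.7]
orientation: [-0.008, 1.573, 0.008]
ft_force: [1.1, 0.8, -0.5]
width: -0.0
```

Run:
```python
from h import *
st()
for P in ([442,238,150],[442,238,108]): plan(P,toolR([0,0,-1],[0,1,0]),False)
```

```text
t 17.95 p [449.6 250.  230.7] ax
 [[-0.002 -0.01   1.   ]
 [-0.     1.     0.01 ]
 [-1.    -0.    -0.002]] F [ 1.1  0.8 -0.5] w -0.0 q [ 0.25 -0.15 -0.16  1.57  0.    0.24]
shift [0.0807, -0.012, -0.0075] turn [0.01, -0.002, 0.0] rows 1.3
shift [0.1227, -0.012, -0.0074] turn [0.01, -0.002, 0.0] rows 2.0
```

Call:
play_rows:
  moves:
    - [[0.03,-0.006,-0.004],[0.01,0,0]]
    - [[0.06,-0.012,-0.007],[0.01,0,0]]
    - [[0.09,-0.012,-0.007],[0.01,0,0]]
    - [[0.11,-0.012,-0.007],[0.01,0,0]]
    - [[0.123,-0.012,-0.007],[0.01,0,0]]
    - [[0.123,-0.012,-0.007],[0.01,0,0]]

```text
time: 18.7
tcp_pos: [442.1, 237.9, 107.4]
orientation: [-0.001, 1.574, 0.001]
ft_force: [0.0, -0.4, 0.7]
width: 0.002
```

Run:
```python
from h import *
st()
a=manip.camera("wrist"); cv2.imwrite("pics/p_wrist.png",a["image"])
for P in ([430,236,102],[418,238,95.5],[407,235,90],[400,229.5,86],[395.3,220,83],[395,216,83]): plan(P,toolR([0,0,-1],[0,1,0]),False)
```

```text
t 18.7 p [442.1 237.9 107.4] ax
 [[-0.003 -0.001  1.   ]
 [-0.     1.     0.001]
 [-1.    -0.    -0.003]] F [ 0.  -0.4  0.7] w 0.002 q [ 0.23 -0.18 -0.4   1.35  0.    0.23]
shift [0.0062, -0.0021, -0.0126] turn [0.001, -0.002, -0.0] rows 0.2
shift [0.0128, -0.0001, -0.0246] turn [0.001, -0.002, -0.0] rows 0.4
shift [0.0183, -0.0031, -0.0355] turn [0.001, -0.002, -0.0] rows 0.6
shift [0.0223, -0.0085, -0.0425] turn [0.001, -0.002, -0.0] rows 0.8
shift [0.0253, -0.018, -0.0472] turn [0.001, -0.002, -0.0] rows 0.9
shift [0.0253, -0.022, -0.0475] turn [0.001, -0.002, -0.0] rows 0.9
```

View pics/p_wrist.png

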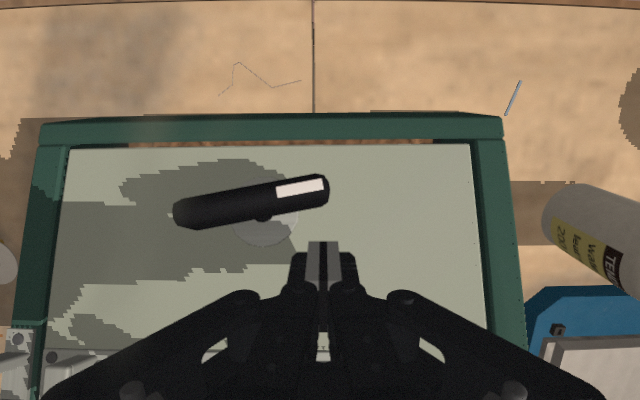

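Call:
play_rows:
  moves:
    - [[0.006,-0.001,-0.0125],[0,0,0]]
    - [[0.0095,-0.001,-0.0185],[0,0,0]]
    - [[0.013,0,-0.0245],[0,0,0]]
    - [[0.0155,-0.0015,-0.03],[0,0,0]]
    - [[0.0183,-0.003,-0.0355],[0,0,0]]
    - [[0.0205,-0.0055,-0.039],[0,0,0]]
    - [[0.0223,-0.0085,-0.0425],[0,0,0]]
    - [[0.024,-0.013,-0.045],[0,0,0]]

```text
time: 19.75
tcp_pos: [397.4, 225.5, 84.3]
orientation: [0.0, 1.573, 0.003]
ft_force: [9.0, 19.9, 9.7]
width: -0.004
```

Run:
```python
from h import *
st()
a=manip.camera("wrist"); cv2.imwrite("pics/q_wrist.png",a["image"])
for P in ([395.3,220,83],[395,216,83],[395,212,83]): plan(P,toolR([0,0,-1],[0,1,0]),False)
```

```text
t 19.75 p [397.4 225.5  84.3] ax
 [[-0.002 -0.002  1.   ]
 [ 0.002  1.     0.002]
 [-1.     0.002 -0.002]] F [ 9.  19.9  9.7] w -0.004 q [ 0.23 -0.32 -0.57  1.33  0.    0.23]
shift [0.0016, -0.006, -0.0024] turn [0.002, -0.001, -0.004] rows 0.1
shift [0.0016, -0.01, -0.0027] turn [0.002, -0.001, -0.004] rows 0.2
shift [0.0015, -0.014, -0.0027] turn [0.002, -0.001, -0.004] rows 0.2
```

View pics/q_wrist.png

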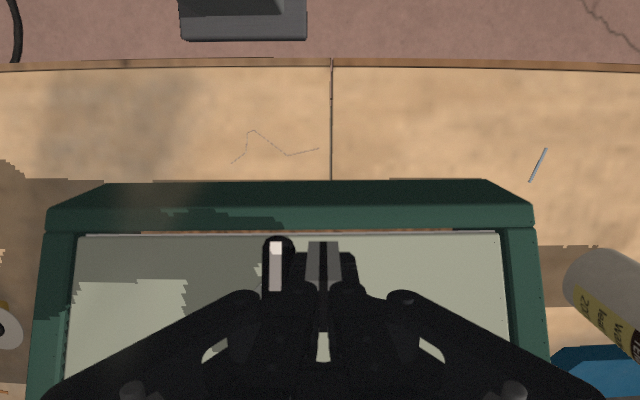

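Call:
play_rows:
  moves:
    - [[0,0.012,0.002],[0,0,0]]
    - [[-0.03,0.025,0.01],[0,0,0]]
    - [[-0.08,0.025,0.03],[0,0,0]]
    - [[-0.13,0.02,0.05],[0,0,0]]
    - [[-0.18,0.01,0.06],[0,0,0]]
    - [[-0.2,0,0.065],[0,0,0]]
    - [[-0.2,0,0.065],[0,0,0]]

```text
time: 20.68
tcp_pos: [463.4, 225.0, 285.0]
orientation: [0.002, 1.572, 0.003]
ft_force: [-0.1, -1.1, -0.6]
width: 0.001
```

Run:
```python
from h import *
st()
a=manip.camera("wrist"); crop(a,"pics/r_c.png",160,70,480,320,2.4)
print("hub",proj(a,rim2w([-147,0,38])),"end",proj(a,rim2w([-182,0,38])),proj(a,rim2w([-112,0,38])))
print("bolt0",proj(a,rim2w([-60,-25,51])),"bolt45",proj(a,rim2w([-60,-70,51])))
```

```text
t 20.68 p [463.4 225.  285. ] ax
 [[-0.001 -0.001  1.   ]
 [ 0.004  1.     0.001]
 [-1.     0.004 -0.001]] F [-0.1 -1.1 -0.6] w 0.001 q [ 0.2  -0.14 -0.04  1.66  0.    0.19]
hub [[301.50290782 118.55347735]] end [[301.59563354  83.72924369]] [[301.42931433 155.20568099]]
bolt0 [[270.00126909 211.10699335]] bolt45 [[215.72487988 211.68118086]]
```

View pics/r_c.png

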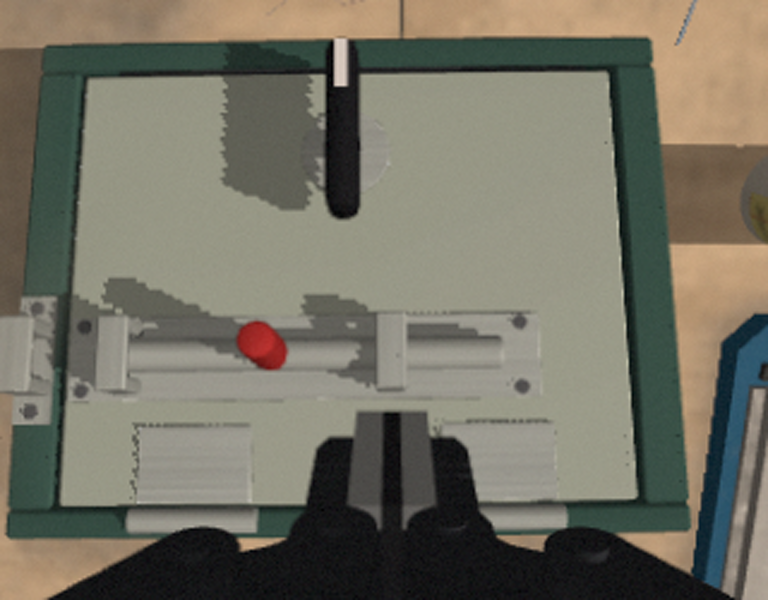

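Run:
```python
from h import *
for y in (4,-51,-55):
    P=rim2w([-60,y,38]);print(P.round(1)); plan(P,toolR([0,0,-1],[0,1,0]),False)
```

```text
[486.6 210.6 154.4]
shift [0.1291, -0.0152, 0.0243] turn [0.001, -0.003, -0.004] rows 2.1
[487.2 155.6 154.4]
shift [0.1289, -0.0702, 0.0248] turn [0.001, -0.003, -0.004] rows 2.4
[487.2 151.6 154.4]
shift [0.1289, -0.0742, 0.0248] turn [0.001, -0.003, -0.004] rows 2.4
```

Call:
play_rows:
  moves:
    - [[0.03,-0.015,0.024],[0,0,0]]
    - [[0.07,-0.015,0.024],[0,0,0]]
    - [[0.1,-0.015,0.024],[0,0,0]]
    - [[0.12,-0.015,0.024],[0,0,0]]
    - [[0.129,-0.015,0.024],[0,0,0]]
    - [[0.129,-0.015,0.024],[0,0,0]]

```text
time: 21.48
tcp_pos: [486.1, 210.9, 154.3]
orientation: [0.002, 1.574, 0.004]
ft_force: [0.8, 0.6, 0.6]
width: 0.002
```

Run:
```python
from h import *
st()
a=manip.camera("wrist"); cv2.imwrite("pics/s_w.png",a["image"])
a=manip.camera("side"); crop(a,"pics/s_s.png",250,110,370,220,5)
```

```text
t 21.48 p [486.1 210.9 154.3] ax
 [[-0.003 -0.001  1.   ]
 [ 0.003  1.     0.001]
 [-1.     0.003 -0.003]] F [0.8 0.6 0.6] w 0.002 q [ 0.16 -0.11 -0.25  1.43  0.    0.16]
```

View pics/s_w.png

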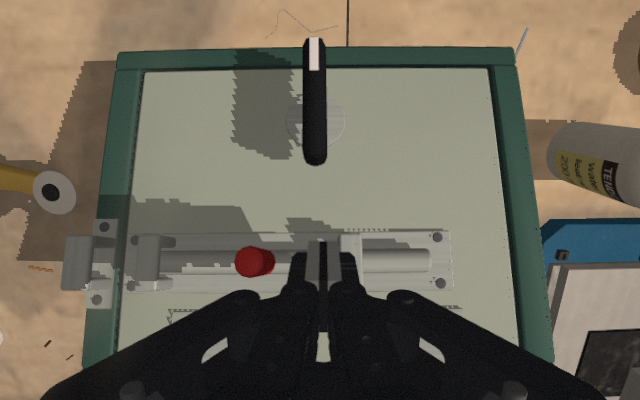

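View pics/s_s.png

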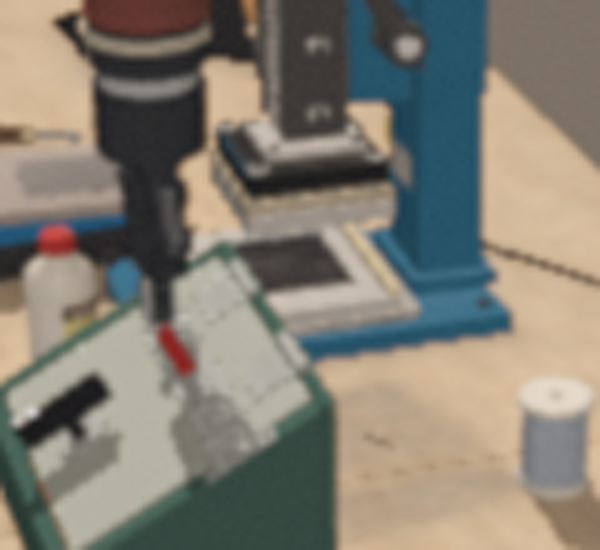

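Finger pads (about 322,250) are left of and level with the handle (255,262). I push right along −y.

Call:
play_rows:
  moves:
    - [[0,-0.01,0],[0,0,0]]
    - [[0,-0.02,0],[0,0,0]]
    - [[0,-0.028,0],[0,0,0]]
    - [[0,-0.035,0],[0,0,0]]
    - [[0,-0.042,0],[0,0,0]]
    - [[0,-0.047,0.001],[0,0,0]]
    - [[0,-0.05,0.001],[0,0,0]]
    - [[0,-0.05,0.001],[0,0,0]]

```text
time: 22.58
tcp_pos: [487.7, 160.8, 155.0]
orientation: [0.002, 1.573, 0.004]
ft_force: [1.1, 1.6, 1.3]
width: 0.0
```

Run:
```python
from h import *
st()
a=manip.camera("wrist"); cv2.imwrite("pics/t_w.png",a["image"])
```

```text
t 22.57 p [487.7 160.8 155. ] ax
 [[-0.002 -0.001  1.   ]
 [ 0.004  1.     0.001]
 [-1.     0.004 -0.002]] F [1.1 1.6 1.3] w 0.0 q [ 0.06 -0.16 -0.3   1.43  0.    0.06]
```

View pics/t_w.png

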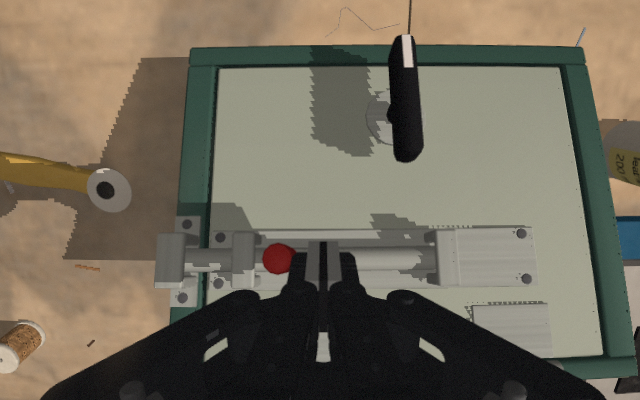

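Moving, low force; the rod is entering the keeper. Continue gently to the stop.

Call:
play_rows:
  moves:
    - [[0,-0.004,0],[0,0,0]]
    - [[0,-0.007,0],[0,0,0]]
    - [[0,-0.01,0],[0,0,0]]
    - [[0,-0.012,0],[0,0,0]]
    - [[0,-0.012,0],[0,0,0]]

```text
time: 23.25
tcp_pos: [487.8, 154.7, 155.3]
orientation: [0.009, 1.571, 0.017]
ft_force: [1.9, 34.3, 1.6]
width: 0.004
```

Call:
play_rows:
  moves:
    - [[0,0.015,0],[0,0,0]]
    - [[-0.03,0.025,0],[0,0,0]]
    - [[-0.09,0.035,0],[0,0,0]]
    - [[-0.14,0.04,0],[0,0,0]]
    - [[-0.18,0.04,0],[0,0,0]]
    - [[-0.18,0.04,0],[0,0,0]]
    - [[-0.18,0.04,0],[0,0,0]]

```text
time: 24.12
tcp_pos: [487.6, 191.5, 335.0]
orientation: [0.009, 1.572, 0.016]
ft_force: [-0.9, 0.2, -0.6]
width: -0.003
```

Run:
```python
from h import *
st()
a=manip.camera("wrist"); crop(a,"pics/u_w.png",120,60,480,320,2.2)
print("bolt0",proj(a,rim2w([-60,-25,51])),"bolt45",proj(a,rim2w([-60,-70,51])))
hsv=cv2.cvtColor(a["image"],cv2.COLOR_BGR2HSV);m=cv2.inRange(hsv,(0,150,80),(8,255,255))|cv2.inRange(hsv,(172,150,80),(180,255,255))
m[:150]=0;m[260:]=0;m[:,:180]=0;m[:,330:]=0
k=max(cv2.findContours(m,0,1)[0],key=cv2.contourArea);print(cv2.minAreaRect(k))
print([np.round(proj(a,rim2w([-60,-70,h]))) for h in (24,51)])
for n in ("side","scene"):
    c=manip.camera(n); cv2.imwrite(f"pics/u_{n}.png",c["image"])
```

```text
t 24.12 p [487.6 191.5 335. ] ax
 [[-0.002 -0.005  1.   ]
 [ 0.016  1.     0.005]
 [-1.     0.016 -0.002]] F [-0.9  0.2 -0.6] w -0.003 q [ 0.11 -0.08  0.1   1.75  0.02  0.11]
bolt0 [[309.91825686 169.304582  ]] bolt45 [[262.21112224 169.82786218]]
((265.5600280761719, 174.08001708984375), (22.399999618530273, 13.600000381469727), 53.13010025024414)
[array([[267., 177.]]), array([[262., 170.]])]
```

View pics/u_w.png

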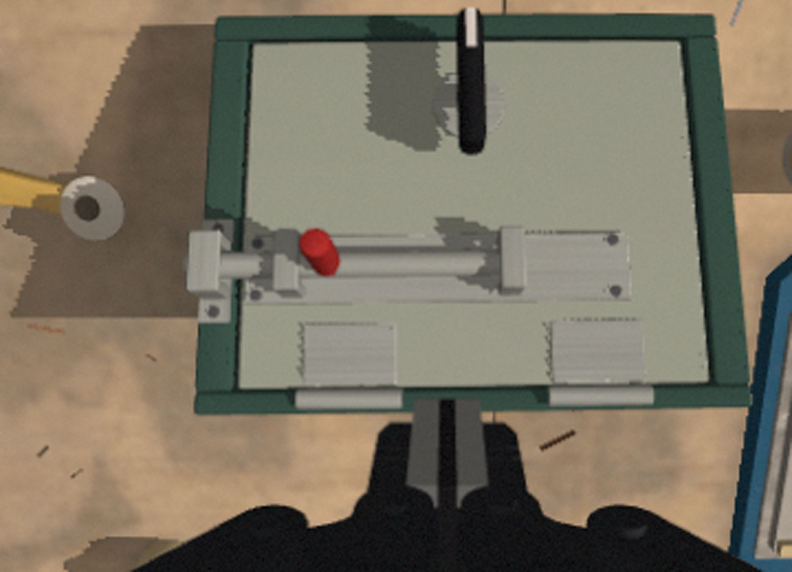

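View pics/u_side.png

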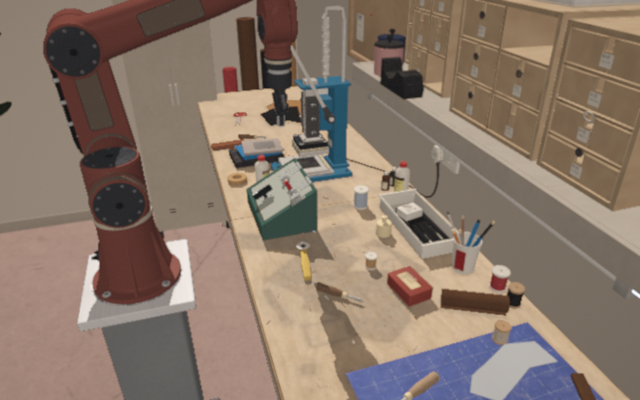

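View pics/u_scene.png

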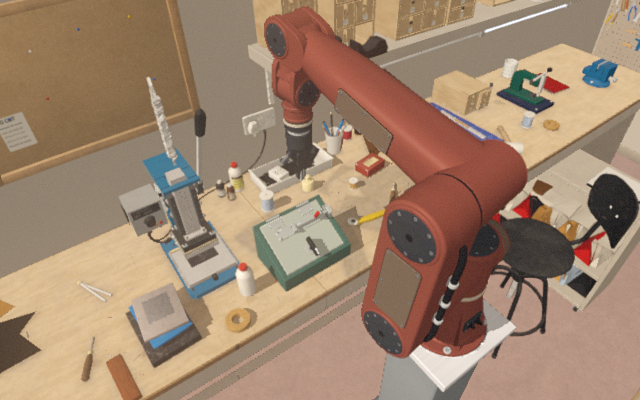

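Run:
```python
from h import *
print(manip.job_done()); st()
```

```text
the job is handed in; nothing more can be done
None
the job is handed in; nothing more can be done
```

The yellow cutter farthest from the base is lying flat in the box, and the hatch is shut, latched and bolted. I worked in the order asked and handed in at about 24 s.

What the last checks showed:
- **Hatch:** it met a hard stop when pushed, and it looks flush in the wrist picture.
- **Knob:** it met its stop, and the wing points straight down the slope with the white mark at the front edge. I turned it by pushing the wing's end with the shut fingers. Gripping it along the slope drove a joint to the end of its range, so I backed off from that.
- **Bolt:** it met its stop at 34 N. The handle is within about 1 px of where it should be when home, and the rod is through the keeper.
- **Everything else:** nothing else looks moved in the last pictures, and the arm was clear at hand-in.

What went less cleanly:
- **Flange touch:** the hand touched the front flange at about 13 N while I was placing the cutter. I moved 16 mm back, so the cutter lies at about x +5 mm of the box instead of -25 mm.
- **High readings:** the wrist force showed about 77 N for a moment while the arm was behind the hatch, with a joint at the end of its range. The cause is not confirmed; I saw no contact, and the reading was back near zero in the next move. It showed about 81 N in total while I pressed the shut hatch onto its stop. Both are under the 120 N limit.

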